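Change over the bench bowl feeder to ferrite beads

TASK

Change the bowl feeder over to ferrite beads: first take every leftover brass thumb nut out of the bowl and put it in the square grey tray. Then take the scoop, dig a heaped scoopful of beads from the bin, strike off the excess by drawing the level scoop out sideways under the bin's levelling bar so that the surplus drops back into the bin, tip the level measure into the bowl and lay the scoop back in its shallow tray. Last, turn the controller's knob until its white line points at the setting ring's tab, then pull it fully out to lock it; leave no bead anywhere but in the bowl or the bin, and do not disturb the solder reel or the flux bottle.

Things in the scene. Friction and masses are not known exactly. Their poses are not given: they have to be found in the camera images.
- feeder: Vibratory bowl feeder, fixed: open stainless bowl on a round grey drive unit. Origin: on the bench below the bowl's centre; the bowl's flat inner floor is 70 mm above it; inside radius 85 mm at the floor, 100 mm at the rim, rim 44 mm above the floor. The spiral track on the wall hardly stands out.
- nut_tray_in (a point): Open grey plastic tray, fixed, outside 125 x 115 mm (its x, y), walls 3 mm thick and 28 mm high; this point is the centre of its inner floor, 3 mm above the bench.
- bin_floor (a point): Narrow open blue stock bin, fixed; +x is its far end. Point: centre of the inner floor, 3 mm above the bench; inside 170 (x) by 62 mm (y), walls 3 mm thick, tops 42 mm above this point. Beads start in its far two thirds. An upright outside the far wall holds the levelling bar over the +y wall: x -6 to 88, y 32.5, 4 thick, lower edge 70, top 88 mm up; near end free, slot below it 28 mm.
- scoop: Loose sheet-steel scoop, 90 g, level on its tray at first. Origin: middle of its flat underside; +x to the mouth, z up. Cup 52 mm wide (y), walls 2, rim 17 high; bottom x -20 to 18, then a ramp up to a thin lip at x 41, z 17 (36 deg). Handle: black bar 14 wide (y), 16 thick, 90 long, rising backwards at 20 deg from x -20, z 11; grip it near x -72, z 30 (all mm).
- scoop_tray_in (a point): Shallow black tray for the scoop, fixed, 190 x 84 mm (its x, y), walls 2 mm thick and 9 mm high; this point is the centre of its inner floor, 2 mm above the bench.
- knob_grip (a point): Round black fluted rate knob, 34 mm across, 26 high, axis vertical, on top of the feeder controller (fixed grey box 125 x 110, 55 high). Point: on its axis, 7 mm below its top, 27 mm above the panel when pushed in; its x axis runs along the white pointer line. Turns either way, 0.05 N m, within 2.4 rad of the controller's +x, and stays where left.
- set_mark (a point): White index tab of the steel setting ring that lies on the panel round the rate knob (fixed, 6 mm high); 25.5 mm from the knob's axis; the x axis of this point runs outwards from the knob's axis through the tab.
- rate_pull (a joint): How far the rate knob is pulled out (straight up), m: 0 pushed in (as at the start), 0.008 fully out; needs about 4 N and stays where it is left.
- spool: Bystander: reel of solder, green flanges, 52 mm in diameter, 44 mm high; origin under its centre.
- flux: Bystander: small white bottle with a black cap, 34 mm in diameter, 62 mm high; origin under its centre.
- bead0_mid (a point): Centre of a ferrite bead, loose, dark grey round-edged cylinder 16 mm in diameter and 14 mm long, 12 g.
- bead1_mid (a point): Centre of another such bead.
- bead2_mid (a point): Centre of another such bead.
- bead3_mid (a point): Centre of another such bead.
- bead4_mid (a point): Centre of another such bead.
- bead5_mid (a point): Centre of another such bead.
- bead6_mid (a point): Centre of another such bead.
- bead7_mid (a point): Centre of another such bead.
- bead8_mid (a point): Centre of another such bead.
- bead9_mid (a point): Centre of another such bead.
- nut0_mid (a point): Centre (7 mm above its underside) of a brass thumb nut: knurled disc 22 mm in diameter and 10 mm high with a 15 mm collar 5 mm high on top, 35 g; lies in the bowl at the start. May be absent (then None).
- nut1_mid (a point): Centre of another such nut (may be absent).
- nut2_mid (a point): Centre of another such nut (may be absent).
- nut3_mid (a point): Centre of another such nut (may be absent).

How it is judged:
By the outcome, as a careful person would: the job done as asked, in the order asked, and still so for the second after the job is handed in, with the robot touching nothing.
Of nut0, nut1, nut2, nut3 only 2 to 4 are there at a start; the rules pass over those that are not, and their reading is None.
At some moment in a run one of nut0, nut1, nut2, nut3 may be knocked a few centimetres aside while the robot is not near it.
It also fails if it takes over 210 s, if anything falls off the work surface, if the arm or the gripper's body presses on something with over 40 N, if the wrist force passes 120 N, or if a joint passes its speed limit or range.

ROBOT

A 7-joint arm with a two-finger parallel gripper is mounted at the origin on the work surface. World frame = base frame: x ahead of the robot, y to its left, z up, the work surface at z = 0. Lengths are in m, angles in rad, forces in N, time in s.
With the tool pointing down it reaches from about 0.425 to 0.925 m from the base axis. Payload 6.8 kg.
Tool frame: the origin (TCP) lies at the very end of the fingers, on their centre line; the grasp point (between the pads) lies 19 mm behind it; z points along the fingers, y is the line along which they close (so a half turn about z gives the same grasp; the last joint's range is limited). The gripper opens to 85 mm and grips with 20 to 120 N. Pads are 22 mm wide; open, the fingers measure 114 mm over their backs; the gripper's body (76 mm by 85 mm) begins 54 mm behind the grasp point. The pads swing forward as they close: fully open they stand 13 mm farther back than shut.
Start: joints at [1.079, 0.477, 0.022, 1.555, -0.011, 1.109, -0.083], TCP at [0.253, -0.626, 0.231] pointing down, gripper open.
Joint ranges: [-2.96, 2.96], [-0.34, 2.1], [-1.41, 1.46], [0.24, 2.44], [-1.37, 4.51], [0.17, 1.92], [-2.96, 2.96]. Speed limits (rad/s): [2.39, 2.39, 3.14, 3.14, 3.14, 3.14, 3.14].

INTERFACE

Orientations are given as a unit quaternion [w, x, y, z].
In Python, from station import get_obs, read_camera, hand_in gives the robot as it stands.
- The arm moves only by the tool arm_command, never from a script. Its argument "commands" is one flat list of numbers, 7 for each row, row after row: the shift along the tool's x, y, z in m, then the turn, a rotation vector about the tool's x, y, z in degrees, then the opening, from 0 (shut) to 1 (fully open). In form: [tx, ty, tz, rx, ry, rz, fingers, tx, ty, tz, rx, ry, rz, fingers, ...]. A call has 1 to 8 rows; each row is the pose to reach, as a shift and turn from the pose commanded when the call began, along the tool's axes at that moment; what a row does not reach only later rows make up. A row lasts 1/10 s, in which the tool goes at most 50 mm and 8.59 degrees, less where a joint would pass 70% of its speed; a pose out of reach is approached as far as the arm can. A call with a gripper value outside its range is refused whole. The fingers move at their own pace and stop on an object; "force" is the grip in N (left out, the last holds). Time passes only in rows, so rows that repeat a pose let the fingers close. It gives the time, the measured TCP pose, the force, the opening and the grip force at its end, in the units of the state.
- get_obs(): the state, without advancing time (a new reading comes with each control period).
- read_camera(name): name is "side" or "top"; returns a dict with "img" (400x640x3 uint8, red, green, blue), "camera_matrix" (3x3 intrinsics, pixels), "pose" (4x4, takes a point from camera to world coordinates). Camera axes: x right, y down, z forward; pixel columns grow to the right and rows downward; lengths in m; the calibration is good to about 2 mm. A picture is of the moment at which its call begins. There is no depth.
- hand_in(): hands the job in; it is judged then, once.
The state is a dict: "t": time; "q": joint angles; "joint_vel": joint speeds; "joint_torque": joint torques, N m; "eef_pos": TCP position; "tool_rot": TCP orientation; "contact_force": force on the tool from outside, world axes, zero at the start; "torque": the same for the moment, N m; "gripper_width": opening from 0.0 (shut) to 1.0 (fully open); "grasp_force": force on a finger pad.
Only numpy, scipy, OpenCV 4.12 (cv2) and the standard library are available. Lean on these libraries where they do the work, as an engineer would, in place of code of your own. Each camera call takes 0.05 s, during which the arm holds its last target. There are 200 camera calls.

## Working session

There is one attempt and no reset: what is moved stays moved. The work goes in short steps, Python scripts to look and compute and a tool call to move; the robot and the scene stay as the last step left them, time stands still between calls to the robot, and variables do not carry over. Pictures are saved under pics/ and viewed, at most 14 in all, crops included, and the job is handed in when it is done.

Besides the shell and the picture viewer there is one more tool, called after ">>>" as name(argument=value, ...) on one line, values as JSON. arm_command: Moves the arm, as the interface text tells. Its arguments: {"type":"object","properties":{"commands":{"type":"array","items":{"type":"number"}},"force":{"type":"number"}},"required":["commands"]}

```bash
mkdir -p pics; ls
python3 - <<'E'
from station import *
import cv2,numpy as np
o=get_obs();print(o)
for n in("top","side"):
    c=read_camera(n);cv2.imwrite(f"pics/{n}0.png",c["img"][:,:,::-1]);print(n,c["camera_matrix"].tolist(),c["pose"].round(4).tolist())
E
```

```text
pics
{'t': 0.0, 'q': array([ 1.07890783,  0.47780919,  0.02234578,  1.55647342, -0.01148023,
        1.10928838, -0.08308996]), 'joint_vel': array([ 0.00023804,  0.00022425, -0.00060323, -0.00047499, -0.00146359,
       -0.00189787,  0.00040278]), 'joint_torque': array([-9.73539718e-04, -5.96460772e+01,  1.60763741e+00, -2.81199574e+01,
        1.24432016e-02,  9.40080383e-03,  2.78248336e-05]), 'eef_pos': array([ 0.2524958 , -0.62534805,  0.23031047]), 'tool_rot': array([-8.89566326e-04,  9.81640984e-01,  1.90735742e-01, -2.53602034e-04]), 'contact_force': array([ 0.23973715, -0.20954347, -0.37720721]), 'torque': array([-0.0252294 ,  0.02256982,  0.00325981]), 'grasp_force': 0.0, 'gripper_width': 0.998679554864301}
top [[473.7731334440191, 0.0, 312.4167315741276], [0.0, 473.7731334440191, 201.30913144478598], [0.0, 0.0, 1.0]] [[0.0069, -0.9969, 0.0785, 0.4502], [-1.0, -0.007, -0.0017, 0.0075], [0.0023, -0.0785, -0.9969, 1.2981], [0.0, 0.0, 0.0, 1.0]]
side [[424.7774439197887, 0.0, 322.7198678546519], [0.0, 424.7774439197887, 190.21280838536842], [0.0, 0.0, 1.0]] [[-0.8214, -0.3036, 0.4827, 0.0528], [-0.5703, 0.4319, -0.6987, 0.6872], [0.0037, -0.8493, -0.5279, 0.6049], [0.0, 0.0, 0.0, 1.0]]
```

View pics/top0.png

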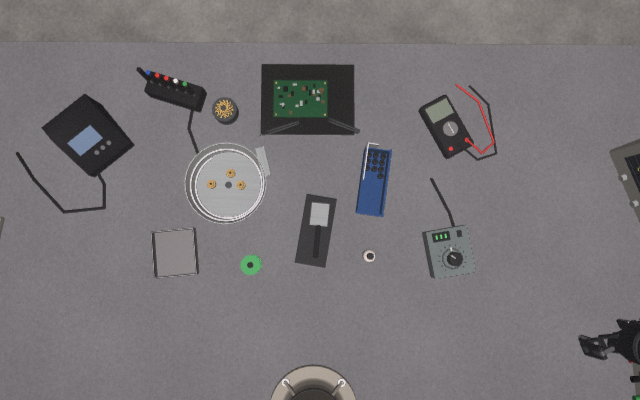

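View pics/side0.png

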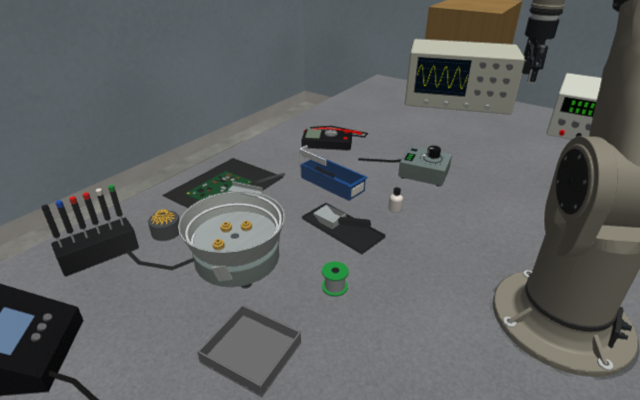

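The top view shows three nuts in the bowl at about (211,184), (231,174) and (241,185). The nut tray is at (175,252), the scoop and its tray at (316,230), the bin at (374,182), the controller knob at (454,258), the reel at (250,264) and the flux at (369,256). I'll enlarge these areas.

```bash
cat > h.py <<'E'
import numpy as np,cv2
from scipy.spatial.transform import Rotation as R
from station import *
def crop(c,name,x0,y0,x1,y1,s):
    im=cv2.resize(c["img"][y0:y1,x0:x1],None,fx=s,fy=s,interpolation=cv2.INTER_CUBIC)[:,:,::-1]
    cv2.imwrite(f"pics/{name}.png",im)
def p2w(c,u,v,z):
    K=c["camera_matrix"];P=c["pose"];d=P[:3,:3]@np.linalg.solve(K,[u,v,1.]);o=P[:3,3]
    return o+d*(z-o[2])/d[2]
def w2p(c,p):
    P=c["pose"];q=c["camera_matrix"]@(P[:3,:3].T@(np.asarray(p)-P[:3,3]));return q[:2]/q[2]
def rot(): 
    o=get_obs();return o["eef_pos"],R.from_quat(o["tool_rot"][[1,2,3,0]])
E
python3 - <<'E'
from h import *
c=read_camera("top");crop(c,"a",140,135,400,285,3)
im1=cv2.resize(c["img"][220:285,415:485],None,fx=5,fy=5,interpolation=cv2.INTER_CUBIC)
im2=cv2.resize(c["img"][135:222,345:400],(0,0),fx=6,fy=6,interpolation=cv2.INTER_CUBIC)
H=max(im1.shape[0],im2.shape[0]);b=np.zeros((H,im1.shape[1]+im2.shape[1],3),np.uint8)
b[:im1.shape[0],:im1.shape[1]]=im1;b[:im2.shape[0],im1.shape[1]:]=im2
cv2.imwrite("pics/b.png",b[:,:,::-1]);print(b.shape)
E
```

```text
(522, 680, 3)
```

View pics/a.png

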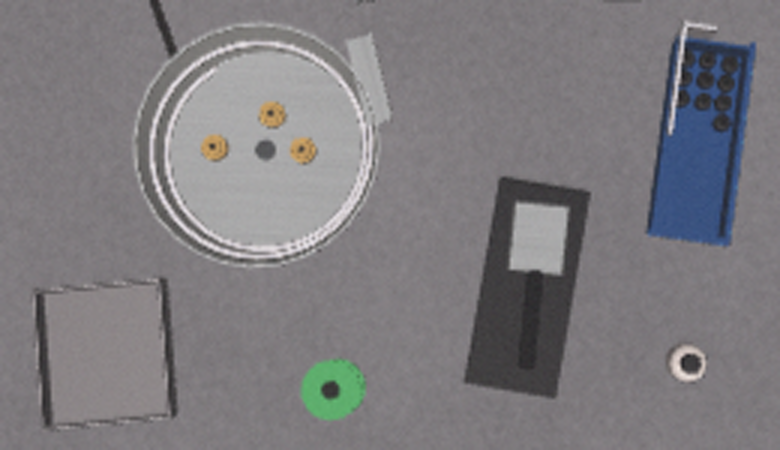

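View pics/b.png

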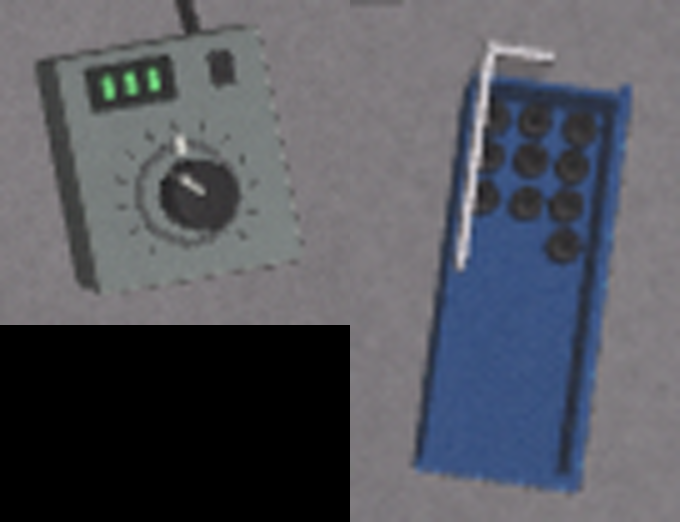

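The crops show, in crop-a pixels, nuts at (214,147), (271,114) and (303,150). In crop b, nine beads stand in rows at the far end plus one loose bead at (565,246). The knob is at about (200,195), with its line pointing up-left and the tab up at (180,143).

Run:
```python
from h import *
c=read_camera("top")
A=lambda x,y,z:p2w(c,140+(x+.5)/3-.5,135+(y+.5)/3-.5,z)
B=lambda x,y,z:p2w(c,345+(x-350+.5)/6-.5,135+(y+.5)/6-.5,z)
C=lambda x,y,z:p2w(c,415+(x+.5)/5-.5,220+(y+.5)/5-.5,z)
pr=lambda n,p:print(n,np.round(p[:2],4))
for p in[(214,147),(271,114),(303,150)]:pr("nut",A(*p,.085))
pr("hub",A(265,149,.07))
for p in[(166,150),(366,150),(262,48),(262,252)]:pr("rim?",A(*p,.07))
for p in[(35,290),(166,279),(176,415),(45,429)]:pr("ntray",A(*p,.031))
pr("spool",A(333,390,.044));pr("flux",A(688,364,.062))
for p in[(500,178),(590,190),(557,398),(465,382)]:pr("stray",A(*p,.011))
for p in[(513,203),(569,207),(563,275),(508,269)]:pr("cup",A(*p,.019))
for p in[(534,272),(527,367)]:pr("handle",A(*p,.04))
for p in[(475,82),(629,88),(580,490),(416,468)]:pr("bin",B(*p,.045))
for p in[(490,50),(460,268)]:pr("bar",B(*p,.091))
for p in[(491,118),(536,121),(580,128),(487,158),(531,160),(572,166),(481,198),(527,204),(566,207),(564,246)]:pr("bead",B(*p,.017))
pr("knob",C(200,195,.088));pr("line0",C(180,176,.088));pr("line1",C(203,194,.088));pr("tab",C(180,143,.061))
for p in[(55,60),(258,28),(300,260),(97,292)]:pr("ctl",C(*p,.055))
```

```text
nut [0.5895 0.2668]
nut [0.6184 0.2185]
nut [0.5874 0.1904]
hub [0.5898 0.2257]
rim? [0.5883 0.3116]
rim? [0.5895 0.1379]
rim? [0.6785 0.2301]
rim? [0.5002 0.2264]
ntray [0.4666 0.4344]
ntray [0.4772 0.3182]
ntray [0.3573 0.3062]
ntray [0.3443 0.4215]
spool [0.3809 0.1663]
flux [ 0.4063 -0.1425]
stray [0.5715 0.022 ]
stray [ 0.5611 -0.0599]
stray [ 0.3733 -0.0308]
stray [0.387 0.052]
cup [0.5481 0.01  ]
cup [ 0.5449 -0.0406]
cup [ 0.4835 -0.0355]
cup [0.4886 0.014 ]
handle [ 0.4855 -0.0091]
handle [ 0.4019 -0.0034]
bin [ 0.6924 -0.1356]
bin [ 0.6902 -0.2044]
bin [ 0.5105 -0.1816]
bin [ 0.5197 -0.1093]
bar [ 0.6975 -0.1369]
bar [ 0.603  -0.1238]
bead [ 0.6813 -0.1461]
bead [ 0.68   -0.1666]
bead [ 0.6769 -0.1867]
bead [ 0.6628 -0.1442]
bead [ 0.6621 -0.1643]
bead [ 0.6594 -0.1829]
bead [ 0.6444 -0.1415]
bead [ 0.6418 -0.1624]
bead [ 0.6406 -0.1801]
bead [ 0.6227 -0.1791]
knob [ 0.4021 -0.3568]
line0 [ 0.4116 -0.3467]
line1 [ 0.4026 -0.3583]
tab [ 0.4278 -0.3549]
ctl [ 0.4706 -0.2918]
ctl [ 0.4881 -0.3986]
ctl [ 0.3675 -0.4182]
ctl [ 0.3503 -0.3122]
```

```bash
cat > m.py <<'E'
# usage: m.py x y z psi lean [x y z psi lean ...]; each printed from the current pose, tool-frame shift (m) and rotvec (deg)
import sys
from h import *
def Rt(psi,lean):  # lean>0: body leans towards tool +x side (nose down for scoop)
    return R.from_euler("z",psi,degrees=True)*R.from_euler("y",lean,degrees=True)*R.from_euler("x",180,degrees=True)
if __name__=="__main__":
    p,r=rot();a=np.array(list(map(float,sys.argv[1:]))).reshape(-1,5)
    for t in a:
        print(np.round(r.inv().apply(t[:3]-p),4).tolist(),np.round((r.inv()*Rt(t[3],t[4])).as_rotvec(degrees=True),1).tolist())
E
python3 m.py .589 .267 .2 90 0
```

```text
[0.6461, -0.7016, 0.0314] [-0.1, -0.0, -68.0]
```

>>> arm_command(commands=[0.26,-0.28,0,0,0,0,0.5,0.26,-0.28,0,0,0,0,0.5,0.26,-0.28,0,0,0,0,0.5,0.26,-0.28,0,0,0,0,0.5,0.26,-0.28,0,0,0,0,0.5,0.26,-0.28,0,0,0,0,0.5,0.26,-0.28,0,0,0,0,0.5,0.26,-0.28,0,0,0,0,0.5], force=50)

```text
t: 1.0
eef_pos: [0.39, -0.2652, 0.2314]
tool_rot: [-0.0, 0.981, 0.192, 0.0]
contact_force: [0.4, -0.6, 0.4]
gripper_width: 0.498
grasp_force: 0.0
```

>>> arm_command(commands=[0.26,-0.28,0,0,0,-50,0.5,0.26,-0.28,0,0,0,-50,0.5,0.26,-0.28,0,0,0,-50,0.5,0.26,-0.28,0,0,0,-50,0.5,0.26,-0.28,0,0,0,-50,0.5,0.26,-0.28,0,0,0,-50,0.5,0.26,-0.28,0,0,0,-50,0.5,0.26,-0.28,0,0,0,-50,0.5])

```text
t: 1.8
eef_pos: [0.5258, 0.0921, 0.2315]
tool_rot: [-0.0, 0.808, 0.589, 0.001]
contact_force: [1.1, -0.3, 0.3]
gripper_width: 0.502
grasp_force: 0.0
```

```bash
python3 m.py .589 .267 .16 90 0
```

```text
[0.1857, 0.0066, 0.0719] [0.0, -0.1, -17.8]
```

>>> arm_command(commands=[0.186,0.007,0.072,0,0,-17.8,0.5,0.186,0.007,0.072,0,0,-17.8,0.5,0.186,0.007,0.072,0,0,-17.8,0.5,0.186,0.007,0.072,0,0,-17.8,0.5,0.186,0.007,0.072,0,0,-17.8,0.5])

```text
t: 2.3
eef_pos: [0.5875, 0.2701, 0.1562]
tool_rot: [-0.003, 0.706, 0.709, -0.0]
contact_force: [-0.9, -0.1, -0.9]
gripper_width: 0.503
grasp_force: 0.0
```

```bash
cat > nuts.py <<'E'
from h import *
def nuts(c,z=.085):
    h=cv2.cvtColor(c["img"],cv2.COLOR_RGB2HSV);m=cv2.inRange(h,(10,110,110),(28,255,255))
    m=cv2.morphologyEx(m,cv2.MORPH_CLOSE,np.ones((3,3)))
    n,_,s,ce=cv2.connectedComponentsWithStats(m)
    return [(s[i,4],ce[i].round(1).tolist(),p2w(c,*ce[i],z)[:2].round(4).tolist()) for i in range(1,n) if s[i,4]>8]
if __name__=="__main__":
    for x in nuts(read_camera("top")):print("top",x)
    for x in nuts(read_camera("side"),.08):print("side",x)
E
python3 nuts.py; python3 m.py .589 .267 .074 90 0
```

```text
top (np.int32(207), [223.9, 108.5], [0.7868, 0.2378])
top (np.int32(49), [230.2, 172.7], [0.6183, 0.2178])
top (np.int32(50), [240.5, 184.6], [0.5875, 0.1908])
side (np.int32(814), [476.7, 5.3], [1.1142, -2.9729])
side (np.int32(241), [162.3, 216.7], [0.7507, 0.2758])
side (np.int32(75), [245.8, 225.1], [0.5849, 0.1961])
side (np.int32(79), [225.7, 226.4], [0.6157, 0.2229])
side (np.int32(88), [218.0, 243.9], [0.5864, 0.2717])
[0.0031, 0.0005, 0.0841] [-0.1, 0.0, -0.1]
```

>>> arm_command(commands=[0.003,0,0.06,0,0,0,0.5,0.003,0,0.083,0,0,0,0.5,0.003,0,0.083,0,0,0,0.5,0.003,0,0.083,0,0,0,0,0.003,0,0.083,0,0,0,0,0.003,0,0.083,0,0,0,0,0.003,0,0.083,0,0,0,0,0.003,0,0.083,0,0,0,0])

```text
t: 3.2
eef_pos: [0.592, 0.2665, 0.0805]
tool_rot: [0.001, 0.709, 0.705, 0.003]
contact_force: [0.6, -1.0, 6.8]
gripper_width: 0.127
grasp_force: 64.4
```

```bash
python3 -c "
from station import *;o=get_obs();print(o['eef_pos'],o['gripper_width'],o['grasp_force'])"; python3 m.py .589 .267 .18 90 0 .411 .385 .18 90 0  .411 .385 .018 90 0
```

```text
[0.59204022 0.26653823 0.08054867] 0.12734442800975343 64.41134925432353
[0.0007, -0.0024, -0.0995] [0.4, -0.1, -0.3]
[0.1178, -0.181, -0.1003] [0.4, -0.1, -0.3]
[0.1175, -0.182, 0.0617] [0.4, -0.1, -0.3]
```

>>> arm_command(commands=[0,0,-0.05,0,0,0,0,0,0,-0.1,0,0,0,0,0,0,-0.1,0,0,0,0,0,0,-0.1,0,0,0,0])

```text
t: 3.6
eef_pos: [0.591, 0.2664, 0.1802]
tool_rot: [0.001, 0.709, 0.706, 0.003]
contact_force: [0.5, -0.7, -1.0]
gripper_width: 0.122
grasp_force: 61.8
```

Run:
```python
from h import *
c=read_camera("side");crop(c,"s1",150,130,310,290,4);print(get_obs()["gripper_width"])
```

```text
0.12425668165175838
```

View pics/s1.png

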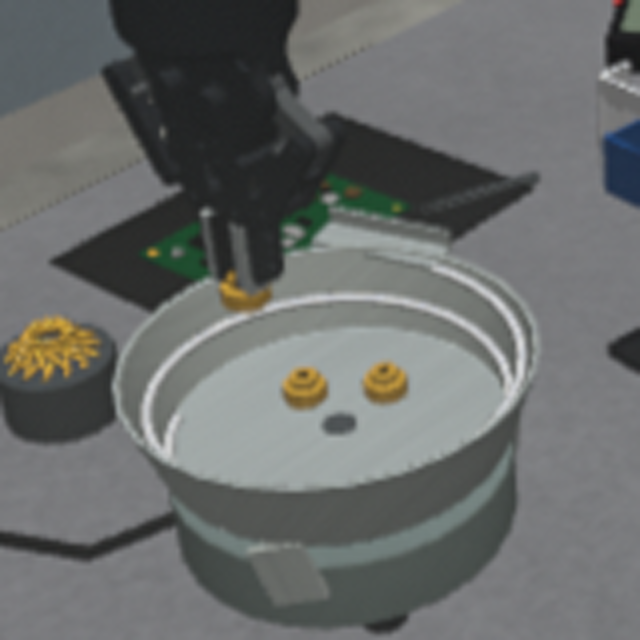

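The nut is held by its collar at about (245,290). The other two are still on the bowl floor.

>>> arm_command(commands=[0.137,-0.181,0,0,0,0,0,0.137,-0.181,0,0,0,0,0,0.137,-0.181,0,0,0,0,0,0.137,-0.181,0,0,0,0,0,0.137,-0.181,0.05,0,0,0,0,0.137,-0.181,0.1,0,0,0,0,0.137,-0.181,0.14,0,0,0,0,0.137,-0.181,0.16,0,0,0,0])

```text
t: 4.45
eef_pos: [0.4065, 0.4005, 0.0124]
tool_rot: [0.001, 0.708, 0.706, -0.004]
contact_force: [-24.1, -41.7, 197.3]
gripper_width: 0.125
grasp_force: 148.3
```

>>> arm_command(commands=[0,0,0.002,0,0,0,0,0,0,0.002,0,0,0,0.35,0,0,0.002,0,0,0,0.35,0,0,0.002,0,0,0,0.35,0,0,-0.05,0,0,0,0.35,0,0,-0.1,0,0,0,0.35,0,0,-0.15,0,0,0,0.5,0,0,-0.15,0,0,0,0.5])

```text
t: 5.25
eef_pos: [0.4113, 0.4068, 0.173]
tool_rot: [-0.0, 0.709, 0.706, 0.006]
contact_force: [0.1, 0.4, -0.3]
gripper_width: 0.498
grasp_force: 0.0
```

```bash
python3 nuts.py; python3 m.py .5875 .191 .16 90 0 .5875 .191 .082 90 0
```

```text
top (np.int32(207), [223.9, 108.5], [0.7868, 0.2377])
top (np.int32(47), [230.2, 172.8], [0.6181, 0.218])
top (np.int32(48), [240.5, 184.7], [0.5873, 0.1908])
top (np.int32(49), [164.4, 254.3], [0.4078, 0.3809])
side (np.int32(868), [478.8, 5.1], [1.1034, -2.9904])
side (np.int32(241), [162.3, 216.7], [0.7507, 0.2758])
side (np.int32(62), [246.6, 225.0], [0.5838, 0.1948])
side (np.int32(164), [241.4, 362.4], [0.3637, 0.438])
[-0.2121, 0.1787, 0.0077] [0.1, -0.1, -0.2]
[-0.2122, 0.1785, 0.0857] [0.1, -0.1, -0.2]
```

The nut set-down hit harder than intended, with a 197 N spike from overshoot. I'll slow every approach from here.

>>> arm_command(commands=[-0.05,0.042,0,0,0,0,0.5,-0.1,0.084,0,0,0,0,0.5,-0.15,0.126,0,0,0,0,0.5,-0.19,0.16,0,0,0,0,0.5,-0.212,0.178,0.008,0,0,0,0.5,-0.212,0.178,0.008,0,0,0,0.5,-0.212,0.178,0.03,0,0,0,0.5,-0.212,0.178,0.05,0,0,0,0.5])

```text
t: 6.15
eef_pos: [0.5859, 0.1884, 0.1135]
tool_rot: [-0.0, 0.709, 0.705, -0.001]
contact_force: [0.2, -0.2, -0.5]
gripper_width: 0.5
grasp_force: 0.0
```

>>> arm_command(commands=[0,0,0.012,0,0,0,0.5,0,0,0.022,0,0,0,0.5,0,0,0.029,0,0,0,0.5,0,0,0.033,0,0,0,0.5,0,0,0.034,0,0,0,0,0,0,0.034,0,0,0,0,0,0,0.034,0,0,0,0,0,0,0.034,0,0,0,0])

```text
t: 6.95
eef_pos: [0.5865, 0.1909, 0.0829]
tool_rot: [0.0, 0.708, 0.706, 0.0]
contact_force: [-0.1, 0.4, 1.3]
gripper_width: 0.111
grasp_force: 48.8
```

>>> arm_command(commands=[0,0,0,0,0,0,0,0,0,-0.02,0,0,0,0,0,0,-0.06,0,0,0,0,0,0,-0.095,0,0,0,0,0,0,-0.1,0,0,0,0])

```text
t: 7.45
eef_pos: [0.5885, 0.1922, 0.1872]
tool_rot: [0.002, 0.708, 0.706, 0.004]
contact_force: [0.4, 0.2, 0.1]
gripper_width: 0.117
grasp_force: 48.8
```

```bash
python3 nuts.py; python3 m.py .411 .335 .18 90 0
```

```text
top (np.int32(209), [223.9, 108.6], [0.7867, 0.2378])
top (np.int32(49), [164.4, 254.3], [0.4078, 0.3809])
side (np.int32(860), [478.9, 5.1], [1.1036, -2.9929])
side (np.int32(52), [241.1, 184.5], [0.7072, 0.0834])
side (np.int32(238), [162.3, 216.6], [0.7509, 0.2756])
side (np.int32(79), [225.7, 226.4], [0.6157, 0.2229])
side (np.int32(163), [241.3, 362.4], [0.3638, 0.438])
[0.1433, -0.1765, 0.0033] [0.2, -0.0, -0.2]
```

>>> arm_command(commands=[0.035,-0.044,0,0,0,0,0,0.07,-0.088,0,0,0,0,0,0.11,-0.135,0,0,0,0,0,0.143,-0.176,0.01,0,0,0,0,0.143,-0.176,0.045,0,0,0,0,0.143,-0.176,0.085,0,0,0,0,0.143,-0.176,0.12,0,0,0,0,0.143,-0.176,0.14,0,0,0,0])

```text
t: 8.35
eef_pos: [0.4082, 0.3324, 0.0382]
tool_rot: [-0.0, 0.708, 0.706, -0.003]
contact_force: [0.7, -0.5, -0.6]
gripper_width: 0.115
grasp_force: 48.9
```

>>> arm_command(commands=[0,0,0.012,0,0,0,0,0,0,0.02,0,0,0,0,0,0,0.022,0,0,0,0,0,0,0.022,0,0,0,0.35,0,0,0.022,0,0,0,0.35,0,0,-0.03,0,0,0,0.35,0,0,-0.07,0,0,0,0.5,0,0,-0.12,0,0,0,0.5])

```text
t: 9.15
eef_pos: [0.4103, 0.3341, 0.164]
tool_rot: [-0.0, 0.708, 0.706, -0.0]
contact_force: [1.7, 0.2, 0.7]
gripper_width: 0.5
grasp_force: 0.0
```

```bash
python3 nuts.py; python3 m.py .6182 .218 .16 90 0 .6182 .218 .082 90 0
```

```text
top (np.int32(203), [224.0, 108.4], [0.7872, 0.2376])
top (np.int32(47), [230.2, 172.8], [0.6181, 0.218])
top (np.int32(44), [190.0, 252.9], [0.4118, 0.3159])
side (np.int32(867), [478.8, 5.1], [1.1037, -2.9903])
side (np.int32(241), [162.3, 216.7], [0.7507, 0.2758])
side (np.int32(31), [223.4, 228.0], [0.6156, 0.2295])
side (np.int32(144), [267.8, 332.6], [0.3673, 0.3773])
side (np.int32(164), [241.4, 362.4], [0.3637, 0.438])
[-0.1193, 0.2049, 0.0109] [0.6, -0.5, -0.2]
[-0.1199, 0.2041, 0.0888] [0.6, -0.5, -0.2]
```

>>> arm_command(commands=[-0.024,0.041,0,0,0,0,0.5,-0.048,0.082,0,0,0,0,0.5,-0.072,0.123,0,0,0,0,0.5,-0.1,0.168,0,0,0,0,0.5,-0.12,0.204,0.005,0,0,0,0.5,-0.12,0.204,0.015,0,0,0,0.5,-0.12,0.204,0.035,0,0,0,0.5,-0.12,0.204,0.054,0,0,0,0.5])

```text
t: 10.05
eef_pos: [0.6144, 0.2138, 0.1083]
tool_rot: [0.0, 0.709, 0.706, 0.001]
contact_force: [-0.1, -1.2, -0.3]
gripper_width: 0.502
grasp_force: 0.0
```

>>> arm_command(commands=[0,0,0.012,0,0,0,0.5,0,0,0.022,0,0,0,0.5,0,0,0.029,0,0,0,0.5,0,0,0.033,0,0,0,0.5,0,0,0.034,0,0,0,0,0,0,0.034,0,0,0,0,0,0,0.034,0,0,0,0,0,0,0.034,0,0,0,0])

```text
t: 10.85
eef_pos: [0.6146, 0.2138, 0.0748]
tool_rot: [0.0, 0.708, 0.706, 0.0]
contact_force: [-0.0, -0.1, 1.4]
gripper_width: 0.218
grasp_force: 49.0
```

>>> arm_command(commands=[0,0,0,0,0,0,0,0,0,-0.02,0,0,0,0,0,0,-0.06,0,0,0,0,0,0,-0.095,0,0,0,0,0,0,-0.1,0,0,0,0])

```text
t: 11.35
eef_pos: [0.6166, 0.2153, 0.1794]
tool_rot: [0.001, 0.708, 0.706, 0.004]
contact_force: [1.0, 1.2, 0.2]
gripper_width: 0.215
grasp_force: 48.9
```

```bash
python3 nuts.py; python3 m.py .411 .368 .18 90 0
```

```text
top (np.int32(207), [223.9, 108.5], [0.7868, 0.2378])
top (np.int32(49), [164.4, 254.3], [0.4078, 0.3809])
top (np.int32(43), [190.0, 252.9], [0.4119, 0.316])
side (np.int32(853), [478.5, 5.1], [1.1052, -2.9895])
side (np.int32(54), [218.9, 185.0], [0.7487, 0.1156])
side (np.int32(238), [162.3, 216.6], [0.7509, 0.2756])
side (np.int32(144), [267.8, 332.6], [0.3673, 0.3773])
side (np.int32(163), [241.3, 362.4], [0.3638, 0.438])
[0.1532, -0.2045, -0.0047] [0.2, -0.0, -0.2]
```

>>> arm_command(commands=[0.033,-0.044,0,0,0,0,0,0.066,-0.088,0,0,0,0,0,0.1,-0.132,0,0,0,0,0,0.13,-0.175,0,0,0,0,0,0.153,-0.2045,0.02,0,0,0,0,0.153,-0.2045,0.06,0,0,0,0,0.153,-0.2045,0.1,0,0,0,0,0.153,-0.2045,0.13,0,0,0,0])

```text
t: 12.25
eef_pos: [0.4081, 0.366, 0.0407]
tool_rot: [-0.0, 0.708, 0.706, -0.002]
contact_force: [0.1, -0.1, -0.5]
gripper_width: 0.214
grasp_force: 49.0
```

>>> arm_command(commands=[0,0,0.015,0,0,0,0,0,0,0.025,0,0,0,0,0,0,0.03,0,0,0,0,0,0,0.031,0,0,0,0.35,0,0,0.031,0,0,0,0.35,0,0,-0.03,0,0,0,0.35,0,0,-0.07,0,0,0,0.5,0,0,-0.12,0,0,0,0.5])

```text
t: 13.05
eef_pos: [0.4102, 0.3676, 0.166]
tool_rot: [-0.0, 0.708, 0.706, 0.0]
contact_force: [1.0, 0.3, 0.2]
gripper_width: 0.498
grasp_force: 0.0
```

```bash
python3 nuts.py; python3 m.py .434 -.007 .15 -4 0  .434 -.007 .15 176 0; python3 -c "
from station import *;print(get_obs()['q'])"
```

```text
top (np.int32(203), [224.0, 108.4], [0.7872, 0.2376])
top (np.int32(49), [164.4, 254.3], [0.4078, 0.3809])
top (np.int32(45), [176.0, 253.2], [0.411, 0.3515])
top (np.int32(43), [190.0, 252.9], [0.4119, 0.316])
side (np.int32(868), [478.8, 5.1], [1.1034, -2.9904])
side (np.int32(238), [162.3, 216.6], [0.7509, 0.2756])
side (np.int32(145), [267.7, 332.7], [0.3673, 0.3773])
side (np.int32(150), [253.1, 347.7], [0.367, 0.4103])
side (np.int32(165), [241.4, 362.4], [0.3636, 0.438])
[-0.3785, 0.022, 0.0182] [0.0, -0.9, 93.8]
[-0.3785, 0.022, 0.0182] [0.9, 0.0, -86.2]
[-0.31718254  0.42039461 -0.66440664  1.87846212  0.3216516   0.93590089
 -1.1333203 ]
```

All three nuts are in the tray. Next is the scoop.

>>> arm_command(commands=[-0.04,0.002,0,0,0,8,0.5,-0.08,0.004,0,0,0,16,0.5,-0.12,0.006,0,0,0,24,0.5,-0.16,0.009,0,0,0,32,0.5,-0.2,0.011,0,0,0,40,0.5,-0.24,0.013,0,0,0,48,0.5,-0.27,0.015,0,0,0,56,0.5,-0.3,0.018,0,0,0,64,0.5])

```text
t: 13.95
eef_pos: [0.4273, 0.0659, 0.1643]
tool_rot: [0.0, 0.975, 0.22, 0.001]
contact_force: [0.9, 0.2, 0.2]
gripper_width: 0.499
grasp_force: 0.0
```

```bash
python3 m.py .436 -.007 .13 -4.2 0
```

```text
[-0.0235, 0.0695, 0.0343] [0.0, -0.1, 29.6]
```

>>> arm_command(commands=[-0.01,0.03,0.01,0,0,8,0.5,-0.02,0.05,0.02,0,0,16,0.5,-0.0235,0.065,0.03,0,0,24,0.5,-0.0235,0.0695,0.034,0,0,29.6,0.5,-0.0235,0.0695,0.05,0,0,29.6,0.5,-0.0235,0.0695,0.06,0,0,29.6,0.5,-0.0235,0.0695,0.06,0,0,29.6,0.5])

```text
t: 14.65
eef_pos: [0.4355, -0.0053, 0.1027]
tool_rot: [0.0, 0.999, -0.033, -0.001]
contact_force: [-0.0, -0.2, -0.1]
gripper_width: 0.496
grasp_force: 0.0
```

```bash
python3 m.py .436 -.007 .018 -4.2 0;python3 - <<'E'
from h import *
c=read_camera("side");crop(c,"s2",280,150,480,300,4);print(get_obs()["q"])
E
```

```text
[0.0008, 0.0017, 0.0847] [0.0, 0.1, 0.4]
[ 0.07802599  0.28802436 -0.23943347  2.20742401  0.11008926  0.65763851
 -1.87576052]
```

View pics/s2.png

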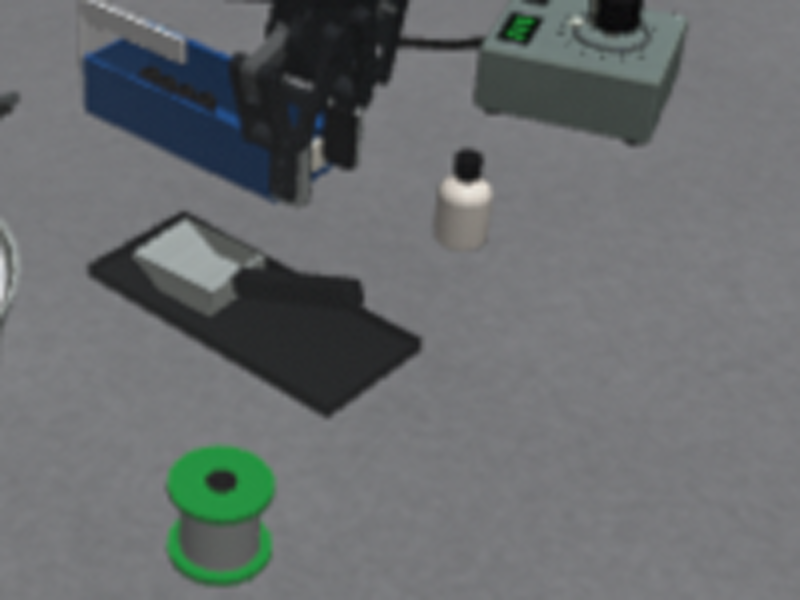

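The gripper is over the handle, whose end is at about (345,295). I'll descend and grip.

>>> arm_command(commands=[0,0.001,0.03,0,0,0,0.5,0,0.001,0.055,0,0,0,0.5,0,0.001,0.072,0,0,0,0.5,0,0.001,0.081,0,0,0,0.5,0,0.001,0.084,0,0,0,0.4,0,0.001,0.084,0,0,0,0,0,0.001,0.084,0,0,0,0,0,0.001,0.084,0,0,0,0], force=110)

```text
t: 15.5
eef_pos: [0.4369, -0.0063, 0.0202]
tool_rot: [-0.0, 0.999, -0.033, 0.001]
contact_force: [0.4, 0.3, 3.0]
gripper_width: 0.138
grasp_force: 108.2
```

>>> arm_command(commands=[0,0,0,0,0,0,0,0,0,0,0,0,0,0,0,0,-0.01,0,0,0,0,0,0,-0.03,0,0,0,0,0,0,-0.06,0,0,0,0,0,0,-0.1,0,0,0,0,0,0,-0.12,0,0,0,0,0,0,-0.12,0,0,0,0])

```text
t: 16.3
eef_pos: [0.438, -0.0064, 0.1424]
tool_rot: [-0.0, 0.999, -0.033, 0.003]
contact_force: [0.3, 0.0, -0.9]
gripper_width: 0.135
grasp_force: 108.2
```

Run:
```python
from h import *
c=read_camera("side");crop(c,"s3",280,120,480,270,4);print(rot()[0],get_obs()["q"])
```

```text
[ 0.43679679 -0.00658784  0.14066657] [ 0.10086925  0.2234188  -0.2568021   2.17765163  0.08379845  0.74658782
 -1.84898181]
```

View pics/s3.png

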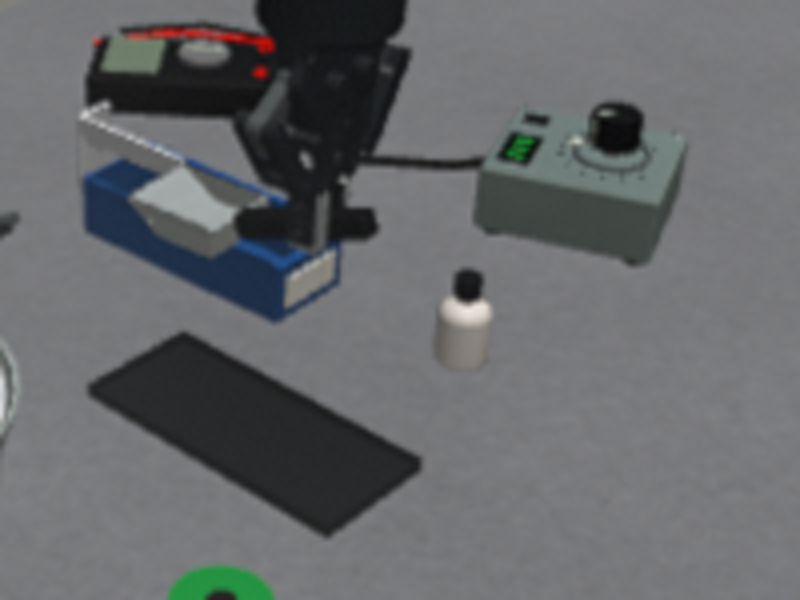

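The scoop is held at about (190,220) and looks level. Next I'll write a scoop-pose helper in the bin frame and go dig.

```bash
cat > s.py <<'E'
# s.py bx by bz tilt [...]: scoop origin in bin frame (mm, deg) -> shift/rotvec from the present pose
import sys
from m import *
BC=np.array([.6032,-.1577,.003]);BY=-8.
G=np.array([-.069,0,.0182])   # TCP in scoop frame
Rz=lambda a:R.from_euler("z",a,degrees=True)
def tcp(O,yaw,tilt): return O+(Rz(yaw)*R.from_euler("y",tilt,degrees=True)).apply(G),Rt(yaw,tilt)
if __name__=="__main__":
    p,r=rot()
    for b in np.array(list(map(float,sys.argv[1:]))).reshape(-1,4):
        t,q=tcp(BC+Rz(BY).apply(b[:3]/1000),BY,b[3])
        print(t.round(3),np.round(r.inv().apply(t-p),4).tolist(),np.round((r.inv()*q).as_rotvec(degrees=True),1).tolist())
    s=Rz(BY).inv().apply(p-R.from_matrix(r.as_matrix()@np.diag([1,-1,-1])).apply(G)-BC)*1000
    print("scoop now",s.round(1),"F",get_obs()["contact_force"].round(1))
E
python3 s.py -53 0 100 0 -53 0 100 38
```

```text
[ 0.482 -0.141  0.121] [0.0544, 0.1308, 0.0196] [-0.0, -0.2, 4.2]
[ 0.508 -0.144  0.16 ] [0.0803, 0.1327, -0.0189] [1.4, -38.1, 4.0]
scoop now [-116.9  131.5  119.7] F [ 0.  -0.3 -2.1]
```

>>> arm_command(commands=[0.01,0.02,-0.02,0,0,0,0,0.02,0.045,-0.02,0,-4,1,0,0.035,0.075,-0.02,0,-12,2,0,0.05,0.1,-0.02,0,-20,3,0,0.065,0.12,-0.02,1,-28,4,0,0.075,0.13,-0.019,1.4,-35,4,0,0.08,0.1327,-0.019,1.4,-38,4,0,0.08,0.1327,-0.019,1.4,-38,4,0])

```text
t: 17.15
eef_pos: [0.507, -0.1444, 0.1546]
tool_rot: [-0.023, 0.942, -0.066, -0.328]
contact_force: [0.4, -0.1, -1.2]
gripper_width: 0.139
grasp_force: 108.1
```

```bash
python3 s.py -53 0 40 38 -53 0 14 38
python3 - <<'E'
from h import *
c=read_camera("top")
im1=cv2.resize(c["img"][120:240,330:420],None,fx=4.5,fy=4.5,interpolation=cv2.INTER_CUBIC)
c=read_camera("side")
im2=cv2.resize(c["img"][120:240,280:380],None,fx=4.5,fy=4.5,interpolation=cv2.INTER_CUBIC)
cv2.imwrite("pics/d1.png",np.hstack([im1,im2[:540]])[:,:,::-1][:, :800])
E
```

```text
[ 0.508 -0.144  0.1  ] [0.0347, -0.0002, 0.0423] [-0.0, 0.3, 0.0]
[ 0.508 -0.144  0.074] [0.0508, -0.0002, 0.0627] [-0.0, 0.3, 0.0]
scoop now [-54.3  -0.2  94.5] F [ 0.4 -0.1 -1.2]
```

View pics/d1.png

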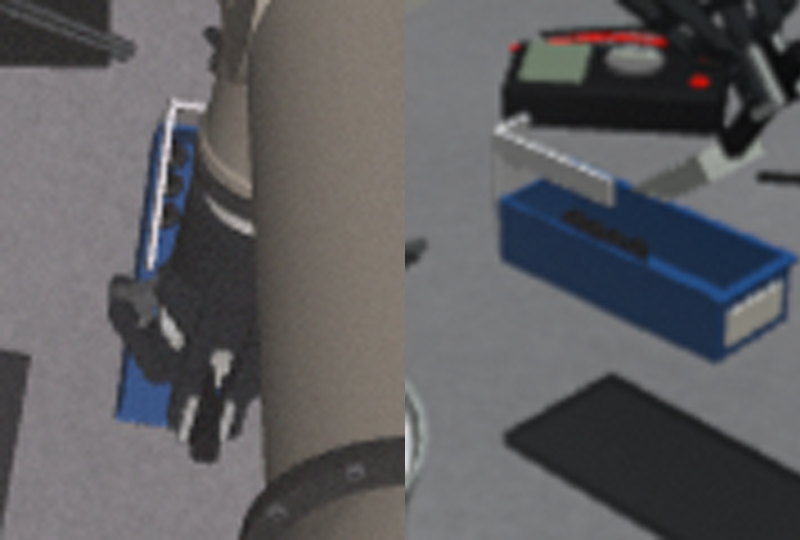

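The scoop is tilted nose-down over the bin's near half, with the beads still in rows at the far end. I'll lower it gently.

>>> arm_command(commands=[0.012,0,0.015,0,0,0,0,0.025,0,0.03,0,0,0,0,0.034,0,0.042,0,0,0,0,0.04,0,0.05,0,0,0,0,0.045,0,0.056,0,0,0,0,0.048,0,0.0605,0,0,0,0,0.05,0,0.062,0,0,0,0,0.05,0,0.062,0,0,0,0])

```text
t: 18.05
eef_pos: [0.5086, -0.1443, 0.0786]
tool_rot: [-0.023, 0.943, -0.066, -0.325]
contact_force: [0.3, 0.6, -1.2]
gripper_width: 0.137
grasp_force: 108.2
```

```bash
python3 s.py -53 0 12 38 -20 0 13 38
```

```text
[ 0.508 -0.144  0.072] [0.0037, 0.0001, 0.0058] [0.0, 0.0, 0.0]
[ 0.541 -0.149  0.073] [0.0291, 0.0001, -0.0154] [0.0, 0.0, 0.0]
scoop now [-52.4   0.1  18.8] F [ 0.3  0.6 -1.2]
```

>>> arm_command(commands=[0.001,0,0.002,0,0,0,0,0.002,0,0.003,0,0,0,0,0.003,0,0.0045,0,0,0,0,0.003,0,0.0045,0,0,0,0])

```text
t: 18.45
eef_pos: [0.5081, -0.1443, 0.0734]
tool_rot: [-0.023, 0.943, -0.066, -0.325]
contact_force: [-0.6, 0.3, 0.5]
gripper_width: 0.137
grasp_force: 108.4
```

```bash
python3 s.py -53 0 12 38 -20 0 12 38 0 0 12 38
```

```text
[ 0.508 -0.144  0.072] [0.0008, 0.0001, 0.0013] [0.0, 0.0, 0.0]
[ 0.541 -0.149  0.072] [0.0268, 0.0001, -0.019] [0.0, 0.0, 0.0]
[ 0.56  -0.152  0.072] [0.0426, 0.0001, -0.0313] [0.0, 0.0, 0.0]
scoop now [-52.9   0.1  13.5] F [-0.6  0.3  0.5]
```

>>> arm_command(commands=[0.006,0,-0.002,0,0,0,0,0.012,0,-0.0075,0,0,0,0,0.018,0,-0.012,0,0,0,0,0.023,0,-0.016,0,0,0,0,0.028,0,-0.02,0,0,0,0,0.033,0,-0.024,0,0,0,0,0.038,0,-0.0275,0,0,0,0,0.0425,0,-0.031,0,0,0,0])

```text
t: 19.25
eef_pos: [0.56, -0.1517, 0.0729]
tool_rot: [-0.023, 0.943, -0.066, -0.326]
contact_force: [-3.1, -0.4, 8.1]
gripper_width: 0.135
grasp_force: 108.6
```

```bash
python3 s.py 20 0 12 38 38 0 12 38 38 0 12 33
```

```text
[ 0.58  -0.154  0.072] [0.0168, -0.0, -0.0118] [0.0, 0.1, 0.0]
[ 0.598 -0.157  0.072] [0.0309, -0.0, -0.0229] [0.0, 0.1, 0.0]
[ 0.593 -0.156  0.068] [0.0296, -0.0, -0.0168] [0.0, 5.1, 0.0]
scoop now [-0.6 -0.  13. ] F [-3.1 -0.4  8.1]
```

>>> arm_command(commands=[0.004,0,-0.003,0,0,0,0,0.008,0,-0.006,0,0,0,0,0.012,0,-0.009,0,0,0,0,0.016,0,-0.0123,0,0,0,0,0.016,0,-0.0123,0,0,0,0])

```text
t: 19.75
eef_pos: [0.5803, -0.1545, 0.0727]
tool_rot: [-0.023, 0.943, -0.066, -0.325]
contact_force: [-2.6, -1.2, 8.2]
gripper_width: 0.135
grasp_force: 108.5
```

```bash
python3 s.py 39 0 13 38
python3 - <<'E'
from h import *
c=read_camera("top")
im1=cv2.resize(c["img"][120:240,330:420],None,fx=4.5,fy=4.5,interpolation=cv2.INTER_CUBIC)
c=read_camera("side")
im2=cv2.resize(c["img"][130:220,290:360],None,fx=6,fy=6,interpolation=cv2.INTER_CUBIC)
cv2.imwrite("pics/d2.png",np.hstack([im1[:540,:380],im2[:540]])[:,:,::-1][:, :800])
E
```

```text
[ 0.599 -0.157  0.073] [0.0148, 0.0, -0.0118] [0.0, 0.1, 0.0]
scoop now [20.   0.  12.8] F [-2.6 -1.2  8.2]
```

View pics/d2.png

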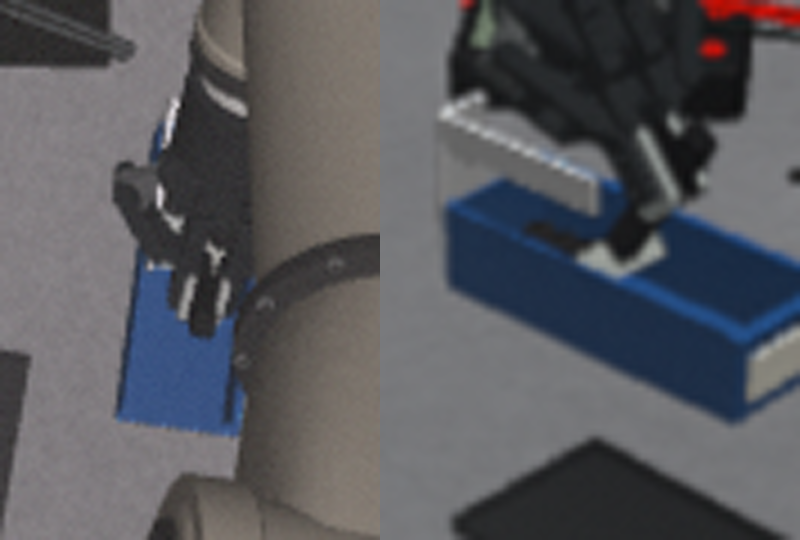

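The scoop is well into the beads, around (540,235) in the right half, and the gripper sits clear above the bar. I'll push on to the far wall.

>>> arm_command(commands=[0.003,0,-0.0025,0,0,0,0,0.006,0,-0.005,0,0,0,0,0.009,0,-0.0075,0,0,0,0,0.012,0,-0.01,0,0,0,0,0.015,0,-0.012,0,0,0,0,0.015,0,-0.012,0,0,0,0])

```text
t: 20.45
eef_pos: [0.5983, -0.1569, 0.0731]
tool_rot: [-0.023, 0.943, -0.066, -0.327]
contact_force: [-5.5, 0.9, 9.6]
gripper_width: 0.132
grasp_force: 108.5
```

```bash
python3 s.py 39 0 14 30 38 0 18 20 37 0 25 10 36 0 32 0 36 0 55 0 36 0 80 -4
```

```text
[ 0.592 -0.156  0.067] [-0.0016, 0.0001, 0.0087] [-0.0, 8.2, 0.0]
[ 0.583 -0.155  0.062] [-0.0052, 0.0001, 0.0186] [-0.0, 18.2, 0.0]
[ 0.576 -0.154  0.058] [-0.0085, 0.0001, 0.026] [-0.0, 28.2, 0.0]
[ 0.571 -0.153  0.053] [-0.0097, 0.0001, 0.033] [-0.0, 38.2, 0.0]
[ 0.571 -0.153  0.076] [-0.0239, 0.0001, 0.0149] [-0.0, 38.2, 0.0]
[ 0.569 -0.153  0.096] [-0.0373, 0.0001, -0.0003] [-0.0, 42.2, 0.0]
scoop now [37.9  0.1 13.1] F [-5.5  0.9  9.6]
```

>>> arm_command(commands=[-0.001,0,0.0087,0,8.2,0,0,-0.003,0,0.014,0,13,0,0,-0.005,0,0.0186,0,18.2,0,0,-0.007,0,0.023,0,24,0,0,-0.0085,0,0.026,0,28.2,0,0,-0.009,0,0.03,0,34,0,0,-0.0097,0,0.033,0,38.2,0,0,-0.0097,0,0.033,0,38.2,0,0])

```text
t: 21.25
eef_pos: [0.5683, -0.1531, 0.0512]
tool_rot: [0.0, 0.998, -0.07, 0.0]
contact_force: [-1.2, 0.1, -2.5]
gripper_width: 0.136
grasp_force: 107.8
```

>>> arm_command(commands=[0,0,-0.004,0,0,0,0,0,0,-0.009,0,0,0,0,0,0,-0.013,0,0,0,0,0,0,-0.016,0,0,0,0,0,0,-0.016,0,0,0,0])

```text
t: 21.75
eef_pos: [0.5721, -0.1532, 0.0681]
tool_rot: [-0.0, 0.998, -0.069, 0.002]
contact_force: [-0.3, 0.1, -1.9]
gripper_width: 0.133
grasp_force: 107.8
```

```bash
python3 s.py 36 0 48 0
python3 - <<'E'
from h import *
c=read_camera("side");crop(c,"d3",285,120,375,210,6)
E
```

```text
[ 0.571 -0.153  0.069] [-0.0016, 0.0002, -0.0011] [-0.0, -0.2, 0.0]
scoop now [37.7  0.2 47.2] F [-0.3  0.1 -1.9]
```

View pics/d3.png

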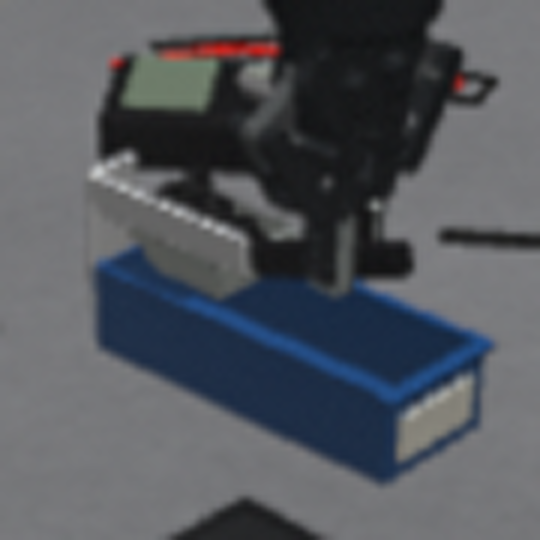

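The scoop is heaped, with beads showing above the bar around (200,195). The rising handle would touch the bar's free end at this x, so I'll back off about 21 mm before drawing it sideways.

>>> arm_command(commands=[-0.006,0,0,0,0,0,0,-0.012,0,0,0,0,0,0,-0.018,0,0,0,0,0,0,-0.0215,0,0,0,0,0,0,-0.0215,0,0,0,0,0,0])

```text
t: 22.3
eef_pos: [0.5492, -0.1501, 0.0675]
tool_rot: [-0.0, 0.998, -0.07, 0.001]
contact_force: [0.6, 0.1, -2.1]
gripper_width: 0.135
grasp_force: 107.8
```

```bash
python3 s.py 16 0 47 0
python3 - <<'E'
from h import *
c=read_camera("side");crop(c,"d4",300,130,360,190,9)
E
```

```text
[ 0.551 -0.15   0.068] [0.0015, 0.0, -0.0007] [-0.0, -0.1, 0.0]
scoop now [14.6  0.  46.4] F [ 0.6  0.1 -2.1]
```

View pics/d4.png

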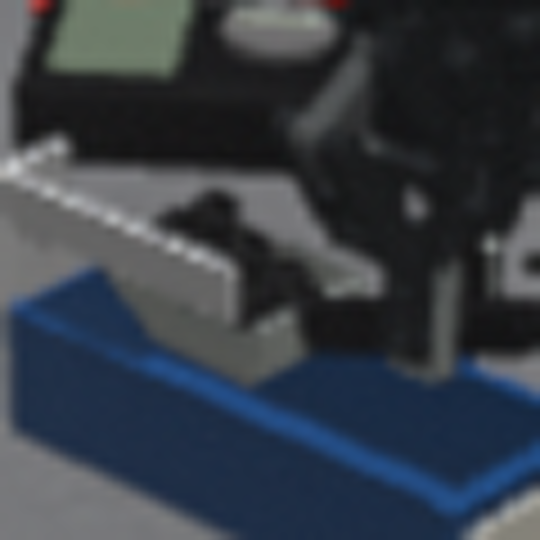

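Run:
```python
from s import *
c=read_camera("side")
f=lambda x,y,z:(Rz(BY).inv().apply(p2w(c,300+(x+.5)/9-.5,130+(y+.5)/9-.5,z)-BC)*1000).round(1)
print("bar end low",f(237,320,.073),"bar end top",f(237,272,.091),"cup back-left bottom",f(250,386,.0495),"rim back-left",f(306,345,.0665),"rim bl2",f(250,386,.0495))
for q in[(-6,34.5,70),(-6,34.5,88),(-5.4,26,46.5),(-5.4,26,63.5),(-5.4,-26,63.5)]:
    u=w2p(c,BC+Rz(BY).apply(np.array(q)/1000));print(q,((u-[300,130])*9).round(0))
```

```text
bar end low [-4.4 33.4 70. ] bar end top [-7.2 36.7 88. ] cup back-left bottom [-5.6 28.8 46.5] rim back-left [-21.3  22.1  63.5] rim bl2 [-5.6 28.8 46.5]
(-6, 34.5, 70) [235. 319.]
(-6, 34.5, 88) [235. 264.]
(-5.4, 26, 46.5) [252. 378.]
(-5.4, 26, 63.5) [252. 328.]
(-5.4, -26, 63.5) [368. 267.]
```

The cup's back wall lines up with the bar's free end (x about -5.4 against -6). I'll draw sideways slowly.

>>> arm_command(commands=[0.0015,-0.003,0,0,0,0,0,0.0015,-0.007,0,0,0,0,0,0.0015,-0.012,0,0,0,0,0,0.0015,-0.017,0,0,0,0,0,0.0015,-0.022,0,0,0,0,0,0.0015,-0.027,0,0,0,0,0,0.0015,-0.032,0,0,0,0,0,0.0015,-0.036,0,0,0,0,0])

```text
t: 23.2
eef_pos: [0.557, -0.1137, 0.0677]
tool_rot: [-0.0, 0.998, -0.069, 0.002]
contact_force: [-0.6, -0.4, -1.4]
gripper_width: 0.138
grasp_force: 107.8
```

```bash
python3 s.py 16 70 47 0
```

```text
[ 0.56  -0.081  0.068] [-0.001, -0.0328, -0.0005] [-0.0, -0.2, 0.1]
scoop now [17.1 37.3 46.7] F [-0.6 -0.4 -1.4]
```

>>> arm_command(commands=[-0.001,-0.003,0,0,0,0,0,-0.001,-0.007,0,0,0,0,0,-0.001,-0.012,0,0,0,0,0,-0.001,-0.017,0,0,0,0,0,-0.001,-0.022,0,0,0,0,0,-0.001,-0.027,0,0,0,0,0,-0.001,-0.032,0,0,0,0,0,-0.001,-0.037,0,0,0,0,0])

```text
t: 24.0
eef_pos: [0.5608, -0.0859, 0.0684]
tool_rot: [0.003, 0.997, -0.075, 0.002]
contact_force: [-2.4, -15.0, 5.9]
gripper_width: 0.133
grasp_force: 117.6
```

```bash
python3 s.py 16 80 47 0;  python3 - <<'E'
from h import *
c=read_camera("top")
im1=cv2.resize(c["img"][130:230,320:400],None,fx=5,fy=5,interpolation=cv2.INTER_CUBIC)
c=read_camera("side")
im2=cv2.resize(c["img"][130:230,280:360],None,fx=5,fy=5,interpolation=cv2.INTER_CUBIC)
cv2.imwrite("pics/d5.png",np.hstack([im1,im2])[:,:,::-1])
E
```

```text
[ 0.562 -0.071  0.068] [-0.0012, -0.0148, 0.0001] [0.4, -0.3, -0.6]
scoop now [17.1 64.4 47.5] F [ -2.4 -15.    5.9]
```

View pics/d5.png

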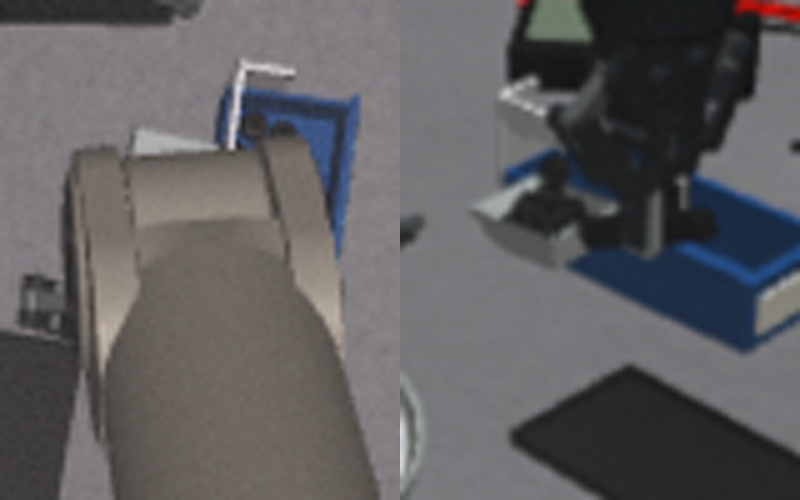

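```bash
python3 - <<'E'
from s import *
c=read_camera("side")
f=lambda x,y,z:(Rz(BY).inv().apply(p2w(c,280+(x-400+.5)/5-.5,130+(y+.5)/5-.5,z+.003)-BC)*1000).round(0)
for z in(.057,.065,.07,.08,.09):print(z,f(553,172,z))
print("cup -yback bottom? +y back bottom",f(557,268,.047),"lip +y",f(472,210,.064),"lip -y",f(540,172,.064))
c=read_camera("side");crop(c,"d6",290,140,345,190,14)
E
python3 -c "
from station import *;print(get_obs()['contact_force'],get_obs()['torque'])"
```

```text
0.057 [47. 40. 57.]
0.065 [36. 51. 65.]
0.07 [30. 57. 70.]
0.08 [17. 70. 80.]
0.09 [ 4. 84. 90.]
cup -yback bottom? +y back bottom [-13.  99.  47.] lip +y [ 39. 107.  64.] lip -y [43. 54. 64.]
[-0.21467285  0.68283809 -2.08970249] [ 0.03873478  0.14188697 -0.00847522]
```

View pics/d6.png

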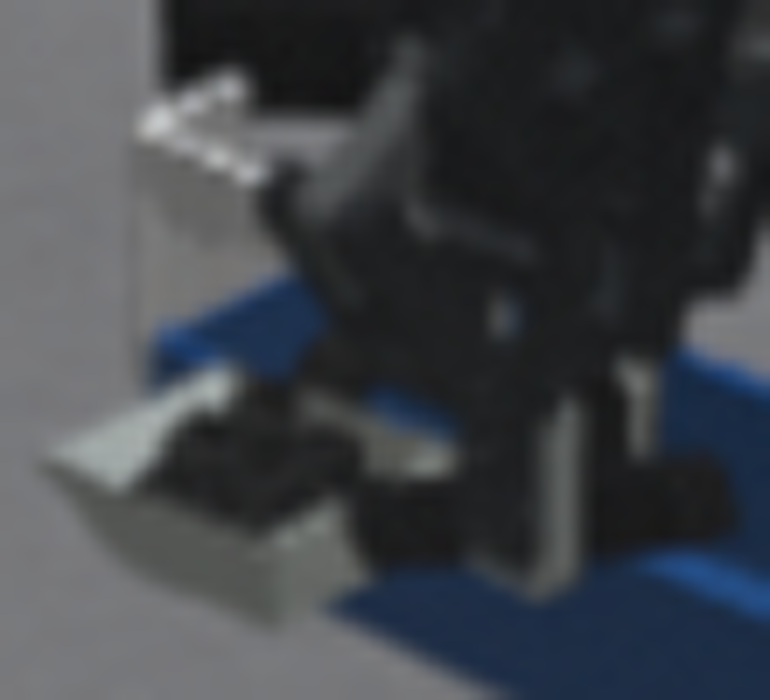

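The contact has cleared (force about 0). The cup looks level-filled, with one dark bead just behind it at about (330,365). I'll move the scoop away and look.

>>> arm_command(commands=[0,-0.008,0,0,0,0,0,0,-0.016,0,0,0,0,0,0,-0.025,-0.003,0,0,0,0,0,-0.035,-0.006,0,0,0,0,0,-0.045,-0.01,0,0,0,0,0,-0.055,-0.015,0,0,0,0,0,-0.06,-0.02,0,0,0,0,0,-0.06,-0.02,0,0,0,0])

```text
t: 25.0
eef_pos: [0.5698, -0.0172, 0.0886]
tool_rot: [-0.0, 0.998, -0.069, 0.003]
contact_force: [0.4, -0.3, -1.2]
gripper_width: 0.13
grasp_force: 111.6
```

```bash
python3 s.py 16 130 67 0;  python3 - <<'E'
from h import *
c=read_camera("top")
im1=cv2.resize(c["img"][130:230,320:400],None,fx=5,fy=5,interpolation=cv2.INTER_CUBIC)
c=read_camera("side")
im2=cv2.resize(c["img"][130:230,270:350],None,fx=5,fy=5,interpolation=cv2.INTER_CUBIC)
cv2.imwrite("pics/d7.png",np.hstack([im1,im2])[:,:,::-1])
E
```

```text
[ 0.569 -0.022  0.088] [-0.0003, 0.0045, 0.0004] [-0.1, -0.3, 0.1]
scoop now [ 16.4 134.7  67.7] F [ 0.4 -0.3 -1.2]
```

View pics/d7.png

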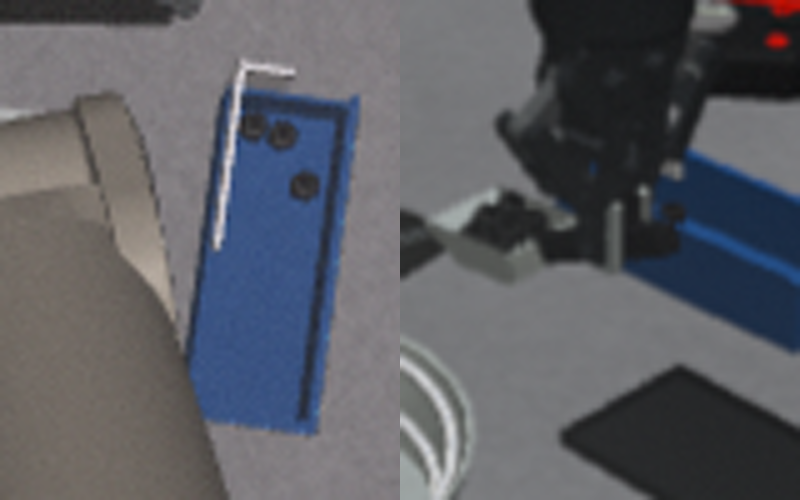

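The bin holds three beads, at about (252,125), (283,135) and (305,185) in the top crop, and the rest are level in the scoop. I've used my 14 pictures, so I'll work numerically from here. Next I carry the scoop to the bowl.

```bash
cat > beads.py <<'E'
from s import *
def dark(c,x0,y0,x1,y1,thr=62,lo=6):
    g=cv2.cvtColor(c["img"],cv2.COLOR_RGB2GRAY)[y0:y1,x0:x1];m=(g<thr).astype(np.uint8)
    n,_,s,ce=cv2.connectedComponentsWithStats(m);return [(int(s[i,4]),(ce[i]+[x0,y0]).round(1).tolist()) for i in range(1,n) if s[i,4]>=lo]
E
python3 - <<'E'
from beads import *
t=read_camera("top");s=read_camera("side")
for x,y in[(252,125),(283,135),(305,185)]:
    w=p2w(t,320+(x+.5)/5-.5,130+(y+.5)/5-.5,.017);u=w2p(s,w)
    print("bin bead",w.round(3),"side crop px",((u-[270,130])*5+[400,0]).round(0))
bc=np.array([.589,.225])
# pour poses: yaw, tilt, lip x beyond
for yaw in(45,70,90):
  for tilt in(0,75):
    d=np.array([np.cos(np.radians(yaw)),np.sin(np.radians(yaw))])
    lip=R.from_euler("y",tilt,degrees=True).apply([.041,0,.017])
    O=np.r_[bc-d*(lip[0]+ (.07 if tilt==0 else .02)),.135-lip[2]+(.03 if tilt==0 else 0)]
    p,q=tcp(O,yaw,tilt);print(yaw,tilt,"O",O.round(3),"tcp",p.round(3))
E
```

```text
bin bead [ 0.68  -0.151  0.017] side crop px [594. 207.]
bin bead [ 0.675 -0.168  0.017] side crop px [619. 197.]
bin bead [ 0.647 -0.18   0.017] side crop px [671. 202.]
45 0 O [0.511 0.147 0.148] tcp [0.462 0.098 0.166]
45 75 O [0.556 0.192 0.17 ] tcp [0.556 0.192 0.242]
70 0 O [0.551 0.121 0.148] tcp [0.527 0.056 0.166]
70 75 O [0.573 0.181 0.17 ] tcp [0.573 0.181 0.242]
90 0 O [0.589 0.114 0.148] tcp [0.589 0.045 0.166]
90 75 O [0.589 0.178 0.17 ] tcp [0.589 0.178 0.242]
```

```bash
cat > pour.py <<'E'
# pour.py yaw tilt lipback lipz ...: lip 'lipback' m before bowl centre
import sys
from s import *
bc=np.array([.589,.225]);p,r=rot()
for y,t,b,z in np.array(list(map(float,sys.argv[1:]))).reshape(-1,4):
    d=np.array([np.cos(np.radians(y)),np.sin(np.radians(y))]);l=R.from_euler("y",t,degrees=True).apply([.041,0,.017])
    T,q=tcp(np.r_[bc-d*(l[0]+b),z-l[2]],y,t)
    print(t,T.round(3),np.round(r.inv().apply(T-p),4).tolist(),np.round((r.inv()*q).as_rotvec(degrees=True),1).tolist())
print(p,get_obs()["q"].round(2))
E
python3 pour.py 80 0 .04 .18
```

```text
0.0 [0.563 0.077 0.181] [-0.0188, -0.0948, -0.0939] [0.1, -0.1, -88.0]
[ 0.56864476 -0.01925151  0.08735196] [ 0.05  0.49 -0.16  1.92  0.11  0.74 -1.89]
```

>>> arm_command(commands=[0,0,-0.01,0,0,0,0,0,0,-0.03,0,0,0,0,0,0,-0.055,0,0,-2,0,0,0,-0.075,0,0,-6,0,0,0,-0.088,0,0,-12,0,0,0,-0.092,0,0,-19,0,0,0,-0.092,0,0,-26,0,0,0,-0.092,0,0,-33,0])

```text
t: 26.0
eef_pos: [0.5687, -0.019, 0.1804]
tool_rot: [0.001, 0.976, 0.219, 0.002]
contact_force: [-0.0, -1.1, -1.1]
gripper_width: 0.131
grasp_force: 111.7
```

>>> arm_command(commands=[0,0,0,0,0,-7,0,0,0,0,0,0,-14,0,0,0,0,0,0,-21,0,0,0,0,0,0,-28,0,0,0,0,0,0,-35,0,0,0,0,0,0,-42,0,0,0,0,0,0,-49,0,0,0,0,0,0,-53,0])

```text
t: 26.8
eef_pos: [0.5686, -0.0191, 0.1801]
tool_rot: [0.001, 0.776, 0.631, 0.001]
contact_force: [0.3, 0.3, -1.4]
gripper_width: 0.135
grasp_force: 111.7
```

```bash
python3 pour.py 80 0 .04 .185
```

```text
0.0 [0.563 0.077 0.186] [0.0932, -0.0252, -0.0062] [0.2, -0.0, -1.8]
[ 0.56860868 -0.01914509  0.18005571] [ 0.31  0.4  -0.49  1.84  0.23  0.95 -0.48]
```

>>> arm_command(commands=[0.008,-0.002,-0.006,0,0,0,0,0.022,-0.006,-0.006,0,0,-1,0,0.04,-0.011,-0.006,0,0,-1.8,0,0.058,-0.016,-0.006,0,0,-1.8,0,0.075,-0.02,-0.006,0,0,-1.8,0,0.087,-0.024,-0.006,0,0,-1.8,0,0.093,-0.025,-0.006,0,0,-1.8,0,0.093,-0.025,-0.006,0,0,-1.8,0])

```text
t: 27.6
eef_pos: [0.5633, 0.0793, 0.1856]
tool_rot: [0.001, 0.766, 0.642, 0.001]
contact_force: [-0.1, -0.1, -1.8]
gripper_width: 0.133
grasp_force: 111.7
```

```bash
python3 pour.py 80 10 .035 .17 80 20 .03 .155 80 30 .03 .14 80 40 .03 .13 80 50 .03 .12 80 60 .03 .115 80 70 .03 .11 80 80 .03 .11 80 88 .03 .11
```

```text
10.0 [0.564 0.084 0.19 ] [0.0049, 0.0001, -0.0047] [0.2, -10.0, -0.1]
20.0 [0.566 0.094 0.194] [0.015, 0.0001, -0.0082] [0.2, -20.0, -0.1]
30.0 [0.567 0.102 0.196] [0.0233, 0.0001, -0.0104] [0.2, -30.0, -0.1]
40.0 [0.569 0.113 0.202] [0.0345, 0.0001, -0.016] [0.2, -40.0, -0.1]
50.0 [0.572 0.127 0.205] [0.0482, 0.0001, -0.0194] [0.1, -50.0, -0.1]
60.0 [0.574 0.142 0.211] [0.0641, 0.0001, -0.0252] [0.1, -60.0, -0.1]
70.0 [0.577 0.16  0.214] [0.0815, 0.0001, -0.0281] [0.1, -70.0, -0.2]
80.0 [0.581 0.178 0.219] [0.1001, 0.0001, -0.0329] [0.1, -80.0, -0.2]
88.0 [0.583 0.193 0.22 ] [0.1154, 0.0001, -0.0343] [0.1, -88.0, -0.2]
[0.56325019 0.07926204 0.18557234] [ 0.16  0.4  -0.52  1.83  0.24  0.97 -0.64]
```

First to 45 degrees of tilt, then check that the arm follows.

>>> arm_command(commands=[0.002,0,-0.002,0,-5,0,0,0.005,0,-0.0047,0,-10,0,0,0.01,0,-0.0065,0,-15,0,0,0.015,0,-0.0082,0,-20,0,0,0.0233,0,-0.0104,0,-28,0,0,0.03,0,-0.014,0,-36,0,0,0.04,0,-0.0175,0,-44,0,0,0.041,0,-0.0175,0,-45,0,0])

```text
t: 28.4
eef_pos: [0.5697, 0.1224, 0.2002]
tool_rot: [0.247, 0.706, 0.595, -0.294]
contact_force: [-0.2, 1.3, -2.5]
gripper_width: 0.133
grasp_force: 111.6
```

```bash
python3 pour.py 80 55 .03 .115 80 65 .03 .11 80 75 .03 .11 80 85 .03 .11
```

```text
55.0 [0.573 0.134 0.206] [0.0047, 0.0012, -0.0127] [0.1, -9.9, 0.2]
65.0 [0.576 0.151 0.21 ] [0.0133, 0.0012, -0.0276] [0.1, -19.9, 0.1]
75.0 [0.579 0.169 0.217] [0.0216, 0.0013, -0.0449] [0.1, -29.9, 0.1]
85.0 [0.582 0.187 0.22 ] [0.0327, 0.0013, -0.0605] [0.1, -39.9, 0.1]
[0.56973671 0.12241845 0.20016863] [-0.38  0.67 -0.34  1.56  0.67  1.64 -1.1 ]
```

>>> arm_command(commands=[0.002,0.001,-0.006,0,-5,0,0,0.0047,0.001,-0.0127,0,-10,0,0,0.009,0.001,-0.02,0,-15,0,0,0.0133,0.001,-0.0276,0,-20,0,0,0.0133,0.001,-0.0276,0,-20,0,0])

```text
t: 28.9
eef_pos: [0.5762, 0.1478, 0.2109]
tool_rot: [0.345, 0.646, 0.542, -0.412]
contact_force: [-0.4, 1.7, -1.6]
gripper_width: 0.13
grasp_force: 111.9
```

```bash
python3 pour.py 80 75 .03 .11 80 85 .03 .11
python3 - <<'E'
from s import *
o=rot()[1];print("z axis",o.apply([0,0,1]).round(2))
E
```

```text
75.0 [0.579 0.169 0.217] [0.0037, -0.0008, -0.0214] [-0.0, -10.0, -0.0]
85.0 [0.582 0.187 0.22 ] [0.0088, -0.0008, -0.0399] [-0.0, -20.0, -0.0]
[0.57615992 0.14779297 0.2108716 ] [-0.58  0.84 -0.19  1.42  0.73  1.91 -1.1 ]
z axis [-0.16 -0.89 -0.42]
```

Run:
```python
from beads import *
s=read_camera("side");t=read_camera("top")
print("side",dark(s,185,195,280,262,75,8)); print("top",dark(t,195,150,260,220,60,8))
for p in[(.589,.225,.07),(.589,.31,.07),(.589,.14,.07),(.674,.225,.07)]:print(w2p(s,p).round(0),w2p(t,p).round(0))
g=cv2.cvtColor(s["img"],cv2.COLOR_RGB2GRAY)
for y in range(196,254,2):print("".join("#" if v<50 else "+" if v<80 else "-" if v<120 else "." for v in g[y,185:285]))
```

```text
side [(161, [192.3, 199.1]), (234, [230.3, 233.0]), (42, [215.6, 222.2]), (42, [245.2, 225.9]), (31, [276.7, 255.1]), (25, [190.6, 260.0])]
top [(11, [219.4, 151.7]), (439, [206.0, 169.8]), (29, [226.5, 161.8]), (44, [225.2, 183.3]), (12, [230.2, 179.5]), (41, [247.2, 181.9]), (10, [207.1, 187.5]), (8, [203.6, 190.2]), (27, [216.4, 193.5])]
[235. 235.] [228. 185.]
[203. 258.] [196. 184.]
[263. 216.] [261. 185.]
[206. 221.] [229. 152.]
#####+++++++++++##++++-.....................................------..........--------................
##########+++++++--........................................-----............--------................
############++-............................................----.............-------...--............
#########++...............................................---...............-------......-..........
######++...................................................-...............----------......--.......
++##+....................................................--................--------..---.....--.....
..-....................................................
[... 1567 characters left out ...]
...............................-#######++++++-...............................---++++++---.....
--...................................-+######++++###-...........................-------++++----.....
.---...................................-----+######+........................------------++-.--......
..-----......................................--++++-...................---------------++--..---.....
....--------......................................................-------------------++-...-+-......
.....--------------.......................................--------------------------+--..--+++-.....
.......------------------------..............---------------------------------------....--++++-.....
```

Seven dark blobs now lie in the bowl, five of them clustered by the hub, and three beads are in the bin. So the scoop should be empty. I'll level it again by reversing the path.

```bash
python3 pour.py 80 45 .03 .13 80 30 .035 .15 80 15 .04 .18 80 5 .05 .19 80 0 .06 .2
```

```text
45.0 [0.57  0.12  0.209] [-0.0073, -0.0019, 0.026] [-0.1, 19.9, -0.3]
30.0 [0.566 0.097 0.206] [-0.0146, -0.0018, 0.0477] [-0.0, 34.9, -0.3]
15.0 [0.564 0.081 0.21 ] [-0.0248, -0.0018, 0.0609] [0.0, 49.9, -0.3]
5.0 [0.561 0.068 0.201] [-0.0225, -0.0017, 0.0769] [0.1, 59.9, -0.3]
0.0 [0.559 0.058 0.201] [-0.0274, -0.0017, 0.0863] [0.1, 64.9, -0.3]
[0.57703561 0.14561416 0.21302776] [-0.57  0.84 -0.19  1.42  0.73  1.9  -1.1 ]
```

>>> arm_command(commands=[-0.002,0,0.008,0,6,0,0,-0.005,-0.001,0.017,0,13,0,0,-0.0073,-0.002,0.026,0,20,0,0,-0.011,-0.002,0.037,0,27.5,0,0,-0.0146,-0.002,0.0477,0,35,0,0,-0.02,-0.002,0.0545,0,42.5,0,0,-0.0248,-0.002,0.061,0,50,0,0,-0.024,-0.002,0.07,0,56,0,0])

```text
t: 29.8
eef_pos: [0.563, 0.0712, 0.2088]
tool_rot: [0.052, 0.767, 0.638, -0.054]
contact_force: [0.3, -0.0, -1.3]
gripper_width: 0.137
grasp_force: 111.8
```

```bash
python3 pour.py 80 0 .06 .2; python3 m.py .559 .058 .201 35 0 .50 .0 .18 -4.2 0
```

```text
0.0 [0.559 0.058 0.201] [-0.0127, -0.0011, 0.0097] [0.6, 8.6, -0.5]
[0.56299237 0.07118479 0.20884567] [ 0.    0.38 -0.4   1.79  0.32  1.09 -0.72]
[-0.0124, -0.0016, 0.0098] [4.0, 7.9, 44.4]
[-0.0763, -0.0493, 0.0402] [6.8, 6.6, 83.5]
```

>>> arm_command(commands=[-0.013,-0.001,0.008,0.6,8.6,-0.5,0,-0.03,-0.001,0.005,0.6,8.6,-0.5,0,-0.05,-0.001,0.003,0.6,8.6,-0.5,0,-0.065,-0.001,0.002,0.6,8.6,-0.5,0,-0.07,-0.001,0.002,0.6,8.6,-0.5,0])

```text
t: 30.3
eef_pos: [0.5483, 0.0019, 0.216]
tool_rot: [0.001, 0.767, 0.642, -0.004]
contact_force: [-0.4, -0.9, -1.2]
gripper_width: 0.131
grasp_force: 111.7
```

>>> arm_command(commands=[0,0,0,0,0,8,0,0,0,0,0,0,16,0,0,0,0,0,0,24,0,0,0,0,0,0,32,0,0,0,0,0,0,40,0,0,0,0,0,0,48,0,0,0,0,0,0,56,0,0,0,0,0,0,64,0])

```text
t: 31.1
eef_pos: [0.5483, 0.0058, 0.215]
tool_rot: [0.002, 0.99, 0.138, -0.004]
contact_force: [-1.1, 0.4, -1.7]
gripper_width: 0.134
grasp_force: 111.8
```

```bash
python3 m.py .437 -.0065 .12 -4.2 0
python3 - <<'E'
from beads import *
s=read_camera("side");g=cv2.cvtColor(s["img"],cv2.COLOR_RGB2GRAY)
print("bowl",dark(s,195,208,275,250,75,8))
p,r=rot();Rs=R.from_matrix(r.as_matrix()@np.diag([1,-1,-1]));O=p-Rs.apply(G)
u=w2p(s,O+Rs.apply([0,0,.005])).round().astype(int);print(u,p,O)
for y in range(u[1]-24,u[1]+24,2):print("".join("#" if v<50 else "+" if v<80 else "-" if v<120 else "." for v in g[y,u[0]-40:u[0]+50]))
E
```

```text
[-0.1097, -0.0189, 0.0958] [0.2, 0.4, 20.1]
bowl [(42, [205.9, 220.0]), (39, [231.1, 219.9]), (43, [245.1, 226.0]), (146, [228.3, 233.9]), (13, [225.8, 248.5])]
[285 139] [0.54837132 0.00580697 0.21498075] [0.61472668 0.02416449 0.19621358]
------------------------------------..........-----.-+#######################---.........-
--------------------------..---..................---.-+#####################+-...------...
----------------------...........................--..--+####################+-.-..--------
----------------...................................---.-+################----..----..-----
------------.....................................-.--...-#################+--............-
--------.................................................----+########++##+---------------
----..............................................--....--...-+######+--+##+########+--+++
-..........................................................--++######+--+############+-+--
.............................--...........................-+#########+--+#############-...
..............................----------
[... 624 characters left out ...]
----------------------...........---###########################
....................---.....--------------------............----.......-----------+-++++++
.....................-......-----..------............------........----.................--
........................-......--.............------.----------......----...---...-.-.--..
........-......-........--...-------....-----.....------------------............---------.
-...........--...-...........-.-..-.....----...-----.--..----------------......------.....
....--...-.---..-------------..-..-------.----------..-..---------------------...----.....
----.----------------------.--...-.................-..-..-----++####++-----------+++++---.
```

The scoop is empty. I'll return it to its tray at the pickup pose.

>>> arm_command(commands=[-0.02,-0.003,0.02,0,0,6,0,-0.045,-0.008,0.04,0,0,12,0,-0.07,-0.012,0.06,0,0,18,0,-0.09,-0.016,0.08,0,0,20.1,0,-0.105,-0.019,0.095,0.2,0.4,20.1,0,-0.11,-0.019,0.115,0.2,0.4,20.1,0,-0.11,-0.019,0.135,0.2,0.4,20.1,0,-0.11,-0.019,0.145,0.2,0.4,20.1,0])

```text
t: 31.95
eef_pos: [0.4356, -0.0074, 0.0697]
tool_rot: [0.0, 0.999, -0.033, -0.001]
contact_force: [-0.1, -1.1, -0.5]
gripper_width: 0.133
grasp_force: 111.8
```

```bash
python3 m.py .437 -.0065 .021 -4.2 0
```

```text
[0.0015, -0.0011, 0.0486] [0.0, 0.1, 0.5]
```

>>> arm_command(commands=[0.0015,-0.001,0.015,0,0,0.4,0,0.0015,-0.001,0.028,0,0,0.4,0,0.0015,-0.001,0.037,0,0,0.4,0,0.0015,-0.001,0.043,0,0,0.4,0,0.0015,-0.001,0.046,0,0,0.4,0,0.0015,-0.001,0.048,0,0,0.4,0,0.0015,-0.001,0.048,0,0,0.4,0])

```text
t: 32.65
eef_pos: [0.4381, -0.0063, 0.0231]
tool_rot: [0.0, 0.999, -0.037, -0.001]
contact_force: [-4.9, -0.1, 10.5]
gripper_width: 0.13
grasp_force: 113.4
```

```bash
python3 m.py .437 -.0065 .021 -4.2 0; python3 -c "
from station import *;print(get_obs()['contact_force'])"
```

```text
[-0.0011, 0.0003, 0.0021] [0.1, 0.1, 0.0]
[-4.88510828 -0.14656632 10.4580967 ]
```

>>> arm_command(commands=[0,0,0,0,0,0,0.2,0,0,0,0,0,0,0.3,0,0,0,0,0,0,0.45,0,0,0,0,0,0,0.5,0,0,-0.02,0,0,0,0.5,0,0,-0.06,0,0,0,0.5,0,0,-0.1,0,0,0,0.5,0,0,-0.13,0,0,0,0.5])

```text
t: 33.45
eef_pos: [0.4384, -0.0062, 0.1544]
tool_rot: [0.0, 0.999, -0.037, -0.0]
contact_force: [1.4, -0.3, -0.6]
gripper_width: 0.497
grasp_force: 0.0
```

```bash
python3 m.py .402 -.357 .16 42 0 .402 -.357 .16 -48 0 ; python3 -c "
from station import *;print(get_obs()['q'].round(2))"
```

```text
[-0.0106, 0.3526, -0.0053] [0.0, 0.1, -46.2]
[-0.0106, 0.3526, -0.0053] [0.1, 0.0, 43.8]
[ 0.04  0.2  -0.19  2.16  0.05  0.78 -1.83]
```

Run:
```python
from beads import *
t=read_camera("top");g=cv2.cvtColor(t["img"],cv2.COLOR_RGB2GRAY)
print("cols 440..468, rows 246..270");
for y in range(244,272):print(y," ".join("%3d"%v for v in g[y,440:470]))
print("scoop tray darks/cup",[ (n,w2p(t,p).round(1)) for n,p in(("O",(.506,-.0122,.019)),)])
```

```text
cols 440..468, rows 246..270
244 120 122 124 125 123 126 122 125 120 100 121 125 121 124 124 103 125 124 123 125 122 124 121 126 124 126 125 125 125 127
245 122 123 124 124 119 125 123 124 121  92 106 121 121 123 121  92 127 123 125 123 127 123 125 124 126 127 124 125 125 127
246 121 123 125 120 103 119 124 122 124 122 113 129 123 123 124 109 124 124 126 124 119 121 124 124 126 129 127 125 126 127
247 122 123 128 124  94  88 120 124 122 117 160 168 118 120 119 119 125 124 125 118  97 124 124 125 122 126 129 127 125 125
248 123 123 125 127 124 109 124 117 113 104 189 201 102  87 107  96 120 120 120 111 124 122 122 124 123 125 124 124 125 124
249 118 125 125 123 123 122 118  81  93  97 157 206 134 100 101  93  96 104 118 126 126 128 122 121 125 126 124 127 124 124
250 105 121 127 125 126 118  93  90 108  96 150 193 139 120 121 107  99  94 100 125 125 126 127 118 124 126 128 127 126 126
251 122  96 124 123 115  91  90 101 125 122 117 117 115 116 114 117 115 100 103 119 121 126 123  88 126 125 124 129 127 127
252 125 125 125 115  84 100 110 126 126 113  70  67  44  61  56  59  59  73  99
[... 1752 characters left out ...]
 102 123 125 127 125 128 128
267 125 124 121 127 127 125 108 100  94  87 104  98 116 120 117  87  96  91 111 127 128 129 127  99 112 130 126 128 126 129
268 123 126 126 125 125 120 125 123 113 100 100  89  88  93  94  97 107 104 125 124 127 125 130 127 129 128 129 128 131 127
269 125 124 125 126 125 103 125 128 126 123 124 110  97 117 111 129 127 125 127 125 124 125 128 129 128 132 128 127 131 129
270 122 125 124 124 124  98 124 125 128 125 125 124 126 126 127 126 125 126 128 126 126 128 128 130 131 127 132 127 131 132
271 125 121 124 125 126 125 126 126 125 126 126 128 126 129 127 126 125 125 124 128 127 129 129 128 127 127 126 127 130 130
scoop tray darks/cup [('O', array([318.8, 217.9]))]
```

```bash
cat > knob.py <<'E'
from beads import *
def knob(t,ztop=.089,verb=1):
    g=cv2.cvtColor(t["img"],cv2.COLOR_RGB2GRAY).astype(float)
    ys,xs=np.mgrid[252:266,447:463]; w=np.clip(g[252:266,447:463]-75,0,None)
    w[((xs-454.5)**2+(ys-258.5)**2)>5.6**2]=0
    P=np.array([p2w(t,x,y,ztop)[:2] for x,y in zip(xs.ravel(),ys.ravel())]);W=w.ravel()
    c=(P*W[:,None]).sum(0)/W.sum();_,V=np.linalg.eigh(((P-c)*W[:,None]).T@(P-c));d=V[:,1]
    return c,d,P,W
if __name__=="__main__":
    t=read_camera("top");g=cv2.cvtColor(t["img"],cv2.COLOR_RGB2GRAY).astype(float)
    c,d,_,_=knob(t);d=d*np.sign(d[0]);print("line c",c.round(4),"ang",np.degrees(np.arctan2(d[1],d[0])).round(1))
    # knob disc centre from its dark mask (sides+top), top plane
    ys,xs=np.mgrid[246:252,448:455];w=np.clip(g[246:252,448:455]-130,0,None)
    T=p2w(t,(xs*w).sum()/w.sum(),(ys*w).sum()/w.sum(),.061)[:2];print("tab",T.round(4))
    # ring: dark band pixels
    pts=[]
    for a in np.radians(np.arange(95,290,5)):   # image rays over visible side
        best=min((cv2.getRectSubPix(g.astype(np.float32),(1,1),(451.7+r*np.cos(a),258.3+r*np.sin(a)))[0,0],r) for r in np.arange(8,11.5,.25))
        pts.append(p2w(t,451.7+best[1]*np.cos(a),258.3+best[1]*np.sin(a),.058)[:2])
    pts=np.array(pts);A=np.c_[2*pts,np.ones(len(pts))];s=np.linalg.lstsq(A,(pts**2).sum(1),rcond=None)[0]
    C=s[:2];print("ring c",C.round(4),"r",np.sqrt(s[2]+C@C).round(4),"tab ang",np.degrees(np.arctan2(*(T-C)[::-1])).round(1),"tab r",np.linalg.norm(T-C).round(4))
    print("line ang from centre",np.degrees(np.arctan2(*(c-C)[::-1])).round(1))
E
python3 knob.py
```

```text
line c [ 0.4075 -0.3523] ang 55.5
tab [ 0.4269 -0.3551]
ring c [ 0.4024 -0.3585] r 0.0253 tab ang 7.9 tab r 0.0247
line ang from centre 51.0
```

```bash
python3 m.py .4024 -.358 .15 42 0
```

```text
[-0.0123, 0.3538, 0.006] [0.1, -0.3, -46.2]
```

>>> arm_command(commands=[0,0.03,0,0,0,-6,0.65,0,0.075,0,0,0,-12,0.65,-0.002,0.12,0,0,0,-18,0.65,-0.004,0.165,0,0,0,-24,0.65,-0.006,0.21,0,0,0,-30,0.65,-0.008,0.255,0,0,0,-36,0.65,-0.01,0.3,0,0,0,-42,0.65,-0.01,0.34,0,0,0,-46,0.65])

```text
t: 34.35
eef_pos: [0.4016, -0.3467, 0.1516]
tool_rot: [-0.0, 0.934, 0.358, -0.002]
contact_force: [1.1, -0.0, 0.3]
gripper_width: 0.649
grasp_force: 0.0
```

```bash
python3 m.py .4024 -.3575 .12 42 0 .4024 -.3575 .07 42 0
```

```text
[-0.0065, 0.0086, 0.0316] [-0.1, 0.2, -0.1]
[-0.0064, 0.0087, 0.0816] [-0.1, 0.2, -0.1]
```

>>> arm_command(commands=[-0.0065,0.0087,0.015,0,0,0,0.65,-0.0065,0.0087,0.035,0,0,0,0.65,-0.0065,0.0087,0.055,0,0,0,0.65,-0.0065,0.0087,0.068,0,0,0,0.65,-0.0065,0.0087,0.076,0,0,0,0.65,-0.0065,0.0087,0.08,0,0,0,0.65,-0.0065,0.0087,0.0805,0,0,0,0.6,-0.0065,0.0087,0.0805,0,0,0,0.5], force=40)

```text
t: 35.15
eef_pos: [0.4042, -0.3557, 0.0727]
tool_rot: [0.0, 0.934, 0.357, -0.001]
contact_force: [-0.2, -0.1, -0.5]
gripper_width: 0.5
grasp_force: 0.0
```

>>> arm_command(commands=[0,0,0,0,0,0,0.4,0,0,0,0,0,0,0.3,0,0,0,0,0,0,0.2,0,0,0,0,0,0,0.2,0,0,0,0,0,0,0.2])

```text
t: 35.65
eef_pos: [0.4056, -0.3571, 0.0737]
tool_rot: [0.002, 0.934, 0.356, 0.0]
contact_force: [2.8, -4.0, 6.1]
gripper_width: 0.38
grasp_force: 39.6
```

```bash
python3 m.py .4024 -.3575 .07 -3 0; python3 -c "
from station import *;o=get_obs();print(o['contact_force'],o['q'].round(2))"
```

```text
[-0.0026, -0.0019, 0.0037] [0.3, -0.0, 44.8]
[ 2.82155152 -3.97396595  6.0929649 ] [ 0.68  0.47 -0.09  2.    0.07  0.67 -0.3 ]
```

>>> arm_command(commands=[0,0,0,0,0,5,0.2,0,0,0,0,0,11,0.2,0,0,0,0,0,18,0.2,0,0,0,0,0,25,0.2,0,0,0,0,0,32,0.2,0,0,0,0,0,39,0.2,0,0,0,0,0,45,0.2,0,0,0,0,0,45,0.2])

```text
t: 36.45
eef_pos: [0.4068, -0.3605, 0.0739]
tool_rot: [0.005, 1.0, -0.03, 0.003]
contact_force: [7.0, -13.6, -2.8]
gripper_width: 0.376
grasp_force: 40.0
```

>>> arm_command(commands=[0,0,0,0,0,0,0.2,0,0,0,0,0,0,0.5,0,0,0,0,0,0,0.65,0,0,0,0,0,0,0.65,0,0,-0.03,0,0,0,0.65,0,0,-0.07,0,0,0,0.65,0,0,-0.1,0,0,0,0.65,0,0.1,-0.12,0,0,0,0.65])

```text
t: 37.25
eef_pos: [0.4047, -0.399, 0.1848]
tool_rot: [-0.001, 1.0, -0.023, 0.001]
contact_force: [1.9, -0.4, 0.1]
gripper_width: 0.65
grasp_force: 0.0
```

>>> arm_command(commands=[-0.01,-0.05,0,0,0,0,0.65,-0.02,-0.1,0,0,0,0,0.65,-0.02,-0.15,0,0,0,0,0.65,-0.02,-0.2,0,0,0,0,0.65,-0.02,-0.2,0,0,0,0,0.65])

```text
t: 37.75
eef_pos: [0.3919, -0.1969, 0.1813]
tool_rot: [-0.001, 1.0, -0.024, -0.002]
contact_force: [1.6, -0.2, 0.9]
gripper_width: 0.649
grasp_force: 0.0
```

```bash
python3 knob.py;python3 - <<'E'
from h import *
t=read_camera("top");g=cv2.cvtColor(t["img"],cv2.COLOR_RGB2GRAY)
for y in range(246,268):print(y," ".join("%3d"%v for v in g[y,440:466]))
print(rot()[0])
E
```

```text
line c [ 0.3999 -0.3548] ang 9.7
tab [ 0.427  -0.3552]
ring c [ 0.4047 -0.3566] r 0.0226 tab ang 3.7 tab r 0.0223
line ang from centre 159.5
246 121 124 127 125 102 119 123 126 125 120 116 133 124 128 125 114 127 125 126 125 119 124 125 126 124 128
247 122 129 126 122  93  94 128 129 126 115 161 172 119 120 122 121 126 124 127 122  97 127 126 125 125 129
248 102 118 124 123 125 111 125 120 119 109 189 205 107  91 106 101 121 122 126 112 127 124 125 126 124 124
249  73  79 104 105 118 123 117  83  95  96 159 205 135 102  99  93  95 107 120 125 127 124 127 126 128 125
250  86  79  77  77  84 102  92  85 103  94 154 197 141 125 125 106  99  95  98 127 128 127 125 117 126 124
251  87  89  82  83  82  81  74  72 105 115 117 117 113 117 119 123 110 105 104 120 123 126 122  92 126 124
252  98  93  92  90  89  90  80  77  77  75  78  81  55  68  71 134  67  94  98  91  98 124 122  95 126 125
253 104  98 101  97  94  90  90  89  83  81  81  78  65  64  81 189  87  55  55  62  85 102 119 122 127 128
254 107 104 105 104 103  97  96  96  92  91  87  84  80  77  78  96  86  60  60  59  63  64  78
[... 754 characters left out ...]
64  64  95 106
262 131 131 127 133 127 128 129 123 125 124 120 121 120 118 116 119 116 112 113 114 113 109  72  63  96 108
263 133 132 130 131 131 130 128 125 126 125 124 124 121 122 120 122 118 114 118 116 116 109  68  62  97 117
264 136 136 132 134 132 133 132 130 128 129 127 128 124 124 123 119 122 119 119 119 118 110  66  66 100 119
265 134 138 135 137 132 132 133 131 132 133 132 129 126 125 124 127 121 123 117 120 119 111  66  64 108 121
266 141 138 138 135 136 133 132 133 134 132 133 128 129 131 131 126 126 126 127 125 124 114  72  67 108 120
267 142 141 137 137 134 137 138 137 135 135 134 134 133 131 129 133 131 125 127 128 124 113  68  66 112 120
[ 0.39218885 -0.2020035   0.18172914]
```

>>> arm_command(commands=[0.02,-0.05,0,0,0,0,0.65,0.04,-0.1,0,0,0,0,0.65,0.05,-0.15,0,0,0,0,0.65,0.05,-0.18,0,0,0,0,0.65,0.05,-0.18,0,0,0,0,0.65])

```text
t: 38.35
eef_pos: [0.4536, -0.0225, 0.1815]
tool_rot: [-0.0, 1.0, -0.025, -0.001]
contact_force: [0.8, 0.3, 0.3]
gripper_width: 0.648
grasp_force: 0.0
```

```bash
python3 knob.py;python3 - <<'E'
from h import *
t=read_camera("top");g=cv2.cvtColor(t["img"],cv2.COLOR_RGB2GRAY)
for y in range(246,268):print(y," ".join("%3d"%v for v in g[y,440:466]))
E
```

```text
line c [ 0.4112 -0.3587] ang 9.0
tab [ 0.4269 -0.3551]
ring c [ 0.4019 -0.358 ] r 0.0248 tab ang 6.5 tab r 0.0252
line ang from centre -4.4
246 125 125 122 123 105 120 125 124 122 118 118 133 121 124 121 109 122 125 125 123 120 126 126 123 127 124
247 126 123 126 125  93  92 124 125 123 115 160 171 119 118 121 118 124 125 126 120  96 123 125 127 128 125
248 124 122 127 124 124 106 122 115 117 108 186 204 107  89 105  97 119 123 120 109 122 124 123 125 127 125
249 117 124 123 124 121 121 114  80  94  96 156 206 135 100  97  88  92 107 118 121 124 124 123 122 126 124
250 103 118 128 126 127 116  94  89 104  98 153 195 139 121 121 108  98  96  98 124 124 122 125 119 123 124
251 124  95 125 123 118  92  91 101 125 123 118 117 114 115 120 122 114 106 106 118 121 125 121  87 122 125
252 125 128 126 116  87  99 110 126 124 114  91  69  50  61  74 134  74  94 100  86  96 120 123  95 124 125
253 127 125 123  86  89 116 122 122 112  68  38  45  43  51  80 195  97  56  53  62  84 103 122 123 127 126
254 123 124 118  93  95 124 123 122  65  42  48  41  49  59  76 168 119  56  57  58  56  91 122 
[... 715 characters left out ...]
  59  61  59  60  57  50  55  56  58  95 125 121 120
262 125 125 122  94  99 125 125 119  63  43  43  57  59  60  56  58  57  56  57  55  55  61  90 125 103  88
263 123 123 121 101  91 121 125 125 105  55  47  47  55  59  56  57  55  53  59  57  57  75 115 124 126 126
264 123 124 120 122  88 103 124 127 125  85  67  52  47  52  58  52  55  53  56  63  74 104 129 127 126 126
265 121 118 105 121  90  91 105 122 123 127 104  89  73  71  61  65  66  57  62  84 109 127 121 124 125 127
266 120  95 108 123 124  96  94  94  99 121 126 121 125 123 103 100 100  81  90 108 110 128 109 104 126 126
267 125 123 123 125 128 126 106  99  94  90  97 100 118 120 117  85  99  95 111 127 126 129 125  95 110 129
```

Run:
```python
from beads import *
from scipy.optimize import least_squares
t=read_camera("top");g=np.mean([cv2.cvtColor(read_camera("top")["img"],cv2.COLOR_RGB2GRAY).astype(float) for _ in range(3)],0)
w=np.zeros_like(g);w[238:278,434:474]=np.clip(116-g[238:278,434:474],0,None)
ys,xs=np.nonzero(w);P=np.array([p2w(t,x,y,.055)[:2] for x,y in zip(xs,ys)]);W=w[ys,xs]
C=np.array([.402,-.3585])
r=np.linalg.norm(P-C,axis=1);k=(r>.029)&(r<.038);P,W=P[k],W[k]
m=np.zeros(g.shape,np.uint8);m[ys[k],xs[k]]=1
n,l=cv2.connectedComponents(m,connectivity=8);lab=l[ys[k],xs[k]]
T=np.array([(P[lab==i]*W[lab==i,None]).sum(0)/W[lab==i].sum() for i in range(1,n) if W[lab==i].sum()>15])
f=lambda q:np.linalg.norm(T-q[:2],axis=1)-q[2]
s=least_squares(f,[*C,.033],loss="soft_l1",f_scale=.0005).x
print("ticks c",s.round(4),(f(s)*1000).round(1),np.sort(np.degrees(np.arctan2(*(T-s[:2]).T[::-1]))).round(0))
for tab in((.4269,-.3551),):print("tab ang",np.degrees(np.arctan2(tab[1]-s[1],tab[0]-s[0])))
ys,xs=np.mgrid[246:252,448:454];ww=np.clip(g[246:252,448:454]-130,0,None)
P=np.array([p2w(t,x,y,.061)[:2] for x,y in zip(xs.ravel(),ys.ravel())]);ww=ww.ravel();c=(P*ww[:,None]).sum(0)/ww.sum()
e,V=np.linalg.eigh(((P-c)*ww[:,None]).T@(P-c));print("tab own axis",c.round(4),np.degrees(np.arctan2(V[1,1],V[0,1])),e)
```

```text
ticks c [ 0.4022 -0.3595  0.0347] [ 0.5 -0.1 -0.3  0.5 -0.1 -0.5  0.1  0.   0.1 -6.5  0.  -0.8  1.   0.3] [-127. -111. -107.  -82.  -59.  -37.  -15.   10.   33.   57.   80.  103.
  126.  149.]
tab ang 9.992662874853279
tab own axis [ 0.4269 -0.3551] -172.70643703017691 [0.00070721 0.00299059]
```

The line is at about 8° and the tab at about 9.5°, so the knob is well aligned. I'll regrip it centred on the refined axis and pull.

```bash
python3 m.py .402 -.3598 .14 -3.4 0
```

```text
[-0.0304, 0.3335, 0.042] [0.1, 0.2, -0.0]
```

>>> arm_command(commands=[-0.003,0.03,0,0,0,0,0.65,-0.007,0.08,0,0,0,0,0.65,-0.012,0.13,0,0,0,0,0.65,-0.018,0.18,0,0,0,0,0.65,-0.023,0.23,0,0,0,0,0.65,-0.027,0.28,0.02,0,0,0,0.65,-0.03,0.32,0.035,0,0,0,0.65,-0.0304,0.3335,0.042,0,0,0,0.65])

```text
t: 39.45
eef_pos: [0.3997, -0.3639, 0.1388]
tool_rot: [0.001, 0.999, -0.032, -0.002]
contact_force: [-0.0, 0.4, -0.1]
gripper_width: 0.649
grasp_force: 0.0
```

>>> arm_command(commands=[0,0,0,0,0,0,0.65,0,0,0,0,0,0,0.65])

```text
t: 39.65
eef_pos: [0.4031, -0.3576, 0.1398]
tool_rot: [0.0, 1.0, -0.029, -0.001]
contact_force: [0.6, -0.0, 0.0]
gripper_width: 0.652
grasp_force: 0.0
```

```bash
python3 m.py .402 -.3598 .072 -3.4 0
```

```text
[-0.0008, 0.0023, 0.0678] [0.0, 0.2, 0.1]
```

>>> arm_command(commands=[-0.001,0.0023,0.015,0,0,0,0.65,-0.001,0.0023,0.035,0,0,0,0.65,-0.001,0.0023,0.05,0,0,0,0.65,-0.001,0.0023,0.06,0,0,0,0.65,-0.001,0.0023,0.065,0,0,0,0.6,-0.001,0.0023,0.0665,0,0,0,0.5,-0.001,0.0023,0.0665,0,0,0,0.4,-0.001,0.0023,0.0665,0,0,0,0.2], force=40)

```text
t: 40.45
eef_pos: [0.4025, -0.3606, 0.0742]
tool_rot: [0.001, 1.0, -0.028, -0.001]
contact_force: [-0.5, 0.1, 0.8]
gripper_width: 0.379
grasp_force: 39.7
```

>>> arm_command(commands=[0,0,0,0,0,0,0.2,0,0,0,0,0,0,0.2,0,0,0,0,0,-1.5,0.2])

```text
t: 40.75
eef_pos: [0.4025, -0.3606, 0.0741]
tool_rot: [0.001, 1.0, -0.015, -0.001]
contact_force: [-0.6, 0.4, 5.4]
gripper_width: 0.376
grasp_force: 40.1
```

>>> arm_command(commands=[0,0,-0.002,0,0,0,0.2,0,0,-0.004,0,0,0,0.2,0,0,-0.006,0,0,0,0.2,0,0,-0.008,0,0,0,0.2,0,0,-0.0095,0,0,0,0.2,0,0,-0.0105,0,0,0,0.2,0,0,-0.0105,0,0,0,0.2])

```text
t: 41.45
eef_pos: [0.4023, -0.3604, 0.0826]
tool_rot: [0.001, 1.0, -0.015, -0.001]
contact_force: [5.8, -6.3, -20.7]
gripper_width: 0.372
grasp_force: 42.5
```

The knob rose about 8.4 mm and is now pulling against its stop. I'll release and check.

>>> arm_command(commands=[0,0,0.002,0,0,0,0.3,0,0,0.002,0,0,0,0.5,0,0,0.002,0,0,0,0.65,0,0,0.002,0,0,0,0.65,0,0,-0.02,0,0,0,0.65,0,0,-0.06,0,0,0,0.65,0,0,-0.1,0,0,0,0.65,0,0,-0.1,0,0,0,0.65])

```text
t: 42.25
eef_pos: [0.4048, -0.3622, 0.1894]
tool_rot: [0.003, 1.0, -0.015, 0.003]
contact_force: [0.4, -0.3, 0.0]
gripper_width: 0.649
grasp_force: 0.0
```

>>> arm_command(commands=[0.01,-0.04,0,0,0,0,0.65,0.015,-0.085,0,0,0,0,0.65,0.02,-0.13,0,0,0,0,0.65,0.025,-0.18,0,0,0,0,0.65,0.03,-0.23,0,0,0,0,0.65,0.04,-0.28,0,0,0,0,0.65,0.05,-0.32,0,0,0,0,0.65,0.05,-0.335,0,0,0,0,0.65])

```text
t: 43.05
eef_pos: [0.4631, -0.0218, 0.1835]
tool_rot: [-0.0, 1.0, -0.012, -0.001]
contact_force: [-1.0, 0.2, -0.8]
gripper_width: 0.652
grasp_force: 0.0
```

Run:
```python
from knob import *
t=read_camera("top");s=read_camera("side")
for z in(.089,.097):
    c,d,_,_=knob(t,z);d=d*np.sign(d[0]);print("line",c.round(4),np.degrees(np.arctan2(d[1],d[0])).round(1),"from axis",np.degrees(np.arctan2(c[1]+.3597,c[0]-.4022)).round(1))
from nuts import nuts
print("nuts",[n for n in nuts(t,.018)][1:])
b=cv2.cvtColor(t["img"],cv2.COLOR_RGB2GRAY)
print("bin",dark(t,360,150,390,215,45,5),"bowl",dark(s,195,208,275,252,75,8))
print("knob top row (side) expected pushed/out",w2p(s,(.402,-.36,.089)).round(1),w2p(s,(.402,-.36,.097)).round(1))
gs=cv2.cvtColor(s["img"],cv2.COLOR_RGB2GRAY);
for y in range(138,166):print(y," ".join("%3d"%v for v in gs[y,422:446]))
```

```text
line [ 0.4103 -0.3609] 11.7 from axis -8.3
line [ 0.4106 -0.3584] 11.7 from axis 8.5
nuts [(np.int32(45), [190.0, 252.8], [0.4099, 0.3332]), (np.int32(101), [166.0, 255.9], [0.4014, 0.3972])]
bin [] bowl [(42, [205.9, 220.0]), (41, [230.9, 219.8]), (43, [245.1, 226.0]), (146, [228.3, 233.9]), (21, [225.7, 249.1])]
knob top row (side) expected pushed/out [434.5 146.7] [434.9 144.1]
138 121 123 123 123 122 121 122 121 122 123 123 123 124 124 124 123 122 123 124 124 124 124 123 122
139 122 122 122 121 121 121 122 123 123 123 123 123 123 123 123 122 122 121 122 122 124 125 125 124
140 121 122 121 121 121 123 123 123 123 122 121 122 123 123 123 122 122 122 122 122 124 123 123 123
141 121 122 123 121 120 122 122 122 122 121 121 122 123 123 122 121 123 123 122 121 121 121 120 121
142 122 121 121 119 119 120 120 122 114 111 107 107 108 108 112 115 121 122 122 121 120 119 121 120
143 121 120 121 120 120 121 116 119 106  92  71  62  53  51  65  83 102 112 119 122 121 120 121 121
144 120 121 119 119 121 120  96  98 113 104  79  74  44  24  27  33  50  79 103 119 121 120 120 121
145 120 118 118 
[... 1383 characters left out ...]

159 115  96  76  88 107 117 122 124 123 109 106 110 115 121 124 125 124 124 116  93  92 118 125 125
160 110 115  98  78  81  94 106 113 118 119 121 122 122 124 124 124 117 116  97  89 103 120 124 125
161 117 122 122 109  89  83  84  84  94  99 107 111 113 112 113 110  94  92  84  98 119 124 124 124
162 121 122 123 113 118 119 109  90  83  85  84  86  87  82  85  86  87  95  94 115 124 124 125 124
163 121 120 119 101 115 122 122 120 109 115 109 105 102  85  98 105 118 117 111 121 124 124 125 125
164 121 120 121 119 120 119 121 120  96 114 121 121 119 101 115 123 122 110  98 116 124 125 125 126
165 122 121 120 120 120 121 122 122 119 121 122 122 120 110 118 123 122 121 120 123 124 124 124 125
```

Run:
```python
from beads import *
t=read_camera("top");s=read_camera("side")
print("bin",dark(t,355,148,392,218,62,4))
for n,p in dark(s,195,205,275,255,75,8):
    w=p2w(s,*p,.077);print("bowl side",n,p,w[:2].round(3),"r",np.linalg.norm(w[:2]-[.589,.225]).round(3))
for n,p in dark(t,195,150,262,222,62,8):
    w=p2w(t,*p,.077);print("bowl top",n,p,w[:2].round(3),"r",np.linalg.norm(w[:2]-[.589,.225]).round(3))
g=cv2.cvtColor(t["img"],cv2.COLOR_RGB2GRAY)
gs=cv2.cvtColor(s["img"],cv2.COLOR_RGB2GRAY)
print("side bowl");
for y in range(214,256,2):print("".join("#" if v<50 else "+" if v<80 else "-" if v<120 else "." for v in gs[y,195:275]))
o=np.array([300,200])
print("scoop side view")
for y in range(195,252,2):print("".join("#" if v<40 else "+" if v<60 else "-" if v<120 else "." for v in gs[y,298:390]))
```

```text
bin [(228, [380.2, 169.8]), (31, [362.4, 163.9]), (25, [380.4, 166.6]), (36, [358.3, 193.1])]
bowl side 42 [205.9, 220.0] [0.669 0.228] r 0.08
bowl side 41 [230.9, 219.8] [0.627 0.197] r 0.047
bowl side 43 [245.1, 226.0] [0.587 0.196] r 0.029
bowl side 146 [228.3, 233.9] [0.596 0.235] r 0.012
bowl side 21 [225.7, 249.1] [0.566 0.272] r 0.052
bowl top 18 [226.7, 153.6] [0.669 0.229] r 0.081
bowl top 15 [224.9, 178.3] [0.605 0.233] r 0.017
bowl top 10 [230.5, 179.0] [0.603 0.218] r 0.015
bowl top 9 [215.6, 184.7] [0.588 0.257] r 0.032
bowl top 9 [238.3, 184.1] [0.59  0.198] r 0.027
bowl top 8 [209.2, 194.5] [0.562 0.272] r 0.055
side bowl
........-..........................................................------.....--
..........--+--....................--+-................................-----....
..--...--+++##+-................-+#####+..................................---...
-.....-+#######+................-#######-....................................--.
.......-+####+-..................+####+-........--++-.........................--
..........--.......................---.........-##
[... 3258 characters left out ...]
++++++++++++++++++++++++++++++++++++++++###+--..-
.............--.............--.......--+####++++++++++++++++++++++++++++++++++++###+--------
........................................---+###+++++++++++++++++++++++++++++++##+---...-----
............--....................--........--+###+++++++++++++++++++++++++###+--...-....---
.................--............................--++###+++++++++++++++++++##+--.........-----
..................................................---+###++++++++++++###+---..---........--.
.................................--...................--+####++++++##+---....----------....-
.........................................................--++##+###+--....-----..--------...
```

Everything checks out: seven beads in the bowl, three beads back in the bin, the scoop in its tray, and the knob aligned and pulled out.

```bash
python3 -c "
from station import *;print(hand_in())"
```

```text
the job is handed in; nothing more can be done
None
```

I carried out every step and handed the job in, but it may fail on force: setting down the first nut gave a 197 N reading, over the 120 N wrist limit. By my own readings, 3 nuts are in the tray, 7 beads in the bowl and 3 in the bin, the scoop is back in its tray, and the knob line is within about 2° of the tab and pulled fully out.

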